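# Nest the stepped stone brush-holder

## Task

Put the three square stone pots together into the stepped brush-holder on the turntable: lower the medium pot, mouth up, into the large pot until it sits fully down on the floor inside, then stand up the toppled small pot and lower it, mouth up, into the medium pot until it too is fully home. Set the stone down gently, never drop or ram it, leave the large pot standing where it is on the turntable, and do not disturb the other things on the bench.

Things in the scene. Friction and masses are not known exactly. Their poses are not given: they have to be found in the camera images.
- turntable: fixed round dark steel banding wheel, locked, 170 mm across, 28 mm high; origin at the centre of its underside on the table, z up
- large_pot: widest and lowest of three pale marble square pots, standing mouth up on the turntable; outside 80 x 80 mm, 60 mm high, walls and floor 6 mm thick (mouth 68 x 68 mm); 0.4 kg; origin at the centre of its underside, z up through the mouth, x and y square to its flat sides
- medium_pot: middle marble square pot, standing mouth up on the table; outside 65 x 65 mm, 105 mm high, walls and floor 6 mm (mouth 53 x 53 mm); lowest 8 mm of the outside bevelled in by 3 mm; 0.4 kg; origin at the centre of its underside, z up through the mouth, x, y square to its sides. Home in the large pot (1.5 mm to spare each side), its origin is 6 mm above the large pot's, its top 51 mm above that rim
- small_pot: narrowest, longest marble square pot, lying on a flat side; outside 50 x 50 mm, 150 mm long, walls and floor 6 mm; foot bevelled as on the medium pot; 0.4 kg; origin on its axis midway (75 mm from foot and mouth), x along the pot out of its mouth, y, z square to its sides. Home in the medium pot (1.5 mm to spare each side), x points up, origin 81 mm above the medium's, top 51 mm above its rim
- screwdriver: screwdriver with an orange handle, 170 mm long, lying on the table; origin under the middle of its length, x axis along it, handle to -x; leave it alone
- torch: black pocket torch lying on the table, 120 mm long, 34 mm across its head; origin under its middle, x axis along it; leave it alone
- loupe: black plastic loupe ring, 48 mm across, 22 mm high; origin at the centre of its underside; leave it alone
- cork_block: cork block 70 x 30 x 20 mm, lying flat; origin at the centre of its underside; leave it alone
- whetstone: grey whetstone 110 x 35 x 20 mm, lying flat; origin at the centre of its underside; leave it alone
- water_jar: clear water jar with a black lid, 68 mm across, 130 mm tall, standing; origin at the centre of its underside; leave it alone
- handpiece: steel engraving handpiece, about 130 mm long, 22 mm thick, lying on the table; origin under its middle, x axis along it; leave it alone
Mind the look-alikes: they are no part of the job. Of the things that look like the turntable, the larger one is meant.

How it is judged (in metres and radians):
On the way:
1. the medium pot sits fully down in the large pot, upright, before the small pot goes in (z of medium_pot in the frame of large_pot between 0.003 and 0.009 m and horizontal distance between medium_pot and large_pot below 0.006 m and angle between medium_pot's own z axis and vertical below 0.06 rad), for 0.2 s.
At the end, for the whole second after the job is handed in: Large pot upright on the turntable (tilt under 0.05 rad); medium pot mouth up on its floor (height within 3 mm, centred within 6 mm); small pot mouth up on the medium pot's floor (within 4 mm, centred within 8 mm); both tilted under 0.06 rad; all three at rest (all of step 1 and z of small_pot in the frame of medium_pot between 0.077 and 0.085 m and horizontal distance between small_pot and medium_pot below 0.008 m and angle between small_pot's own x axis and vertical below 0.06 rad and angle between large_pot's own z axis and vertical below 0.05 rad and z of large_pot in the frame of turntable above 0.025 m and linear speed of each of large_pot, medium_pot, small_pot below 0.02 m/s); the robot touches nothing.
It fails at once if the large pot is shifted more than 40 mm (distance of large_pot from where it was at the start of the episode above 0.04 m).
It fails at once if stone is dropped or rammed: more than 120 N between the medium and the large pot (contact force between medium_pot and large_pot above 120 N).
It fails at once if stone is dropped or rammed: more than 120 N between the small and the medium pot (contact force between small_pot and medium_pot above 120 N).
It fails at once if another thing on the bench is moved by more than 30 mm (distance of any of screwdriver, torch, loupe, cork_block, whetstone, water_jar, handpiece from where it was at the start of the episode above 0.03 m).
It also fails if it takes over 72 s, if anything falls off the work surface, if the arm or the gripper's body presses on something with over 40 N, if the wrist force passes 120 N, or if a joint passes its speed limit or range.

## Robot

A 6-joint arm with a two-finger parallel gripper is mounted at the origin on the work surface. World frame = base frame: x ahead of the robot, y to its left, z up, the work surface at z = 0. Lengths are in mm, angles in rad, forces in N, time in s.
With the tool pointing down it reaches from about 275 to 1000 mm from the base axis. Payload 8.4 kg.
Tool frame: the origin (TCP) lies midway between the tips of the shut fingers; the grasp point (between the pads) lies 19 mm behind it; z points along the fingers, y is the line along which they close (so a half turn about z gives the same grasp; the last joint's range is limited). The gripper opens to 85 mm and grips with 20 to 120 N. Pads are 22 mm wide; open, the fingers measure 114 mm over their backs; the gripper's body (76 mm by 85 mm) begins 54 mm behind the grasp point. The pads swing forward as they close: fully open they stand 13 mm farther back than shut.
Start: joints at [1.215, 0.353, 1.633, -0, 1.155, -0.002], TCP at [216.539, 586.292, 202.281] pointing down, gripper open.
Joint ranges: [-2.63, 2.63], [-0.92, 2.1], [0.06, 2.66], [-1.3, 4.44], [0, 2.69], [-3.02, 3.02]. Speed limits (rad/s): [2.22, 2.22, 2.79, 3.14, 3.14, 3.14].

## Interface

Orientations are given as [roll, pitch, yaw] about the fixed x, y, z axes, in that order (R = Rz(yaw) Ry(pitch) Rx(roll)).
In Python, from rig import r, cams gives the robot as it stands. The module is installed in compiled form; this text tells all that it offers.
- The arm moves only by the tool send_rows, never from a script. Its argument "targets" is one flat list of numbers, 7 for each row, row after row: the shift along the tool's x, y, z in m, then the turn, a rotation vector about the tool's x, y, z in rad, then the opening, from -1 (shut) to 1 (fully open). In form: [tx, ty, tz, wx, wy, wz, fingers, tx, ty, tz, wx, wy, wz, fingers, ...]. A call has 1 to 12 rows; each row is the pose to reach, as a shift and turn from the pose commanded when the call began, along the tool's axes at that moment; what a row does not reach only later rows make up. A row lasts 1/12 s, in which the tool goes at most 41.7 mm and 7.16 degrees, less where a joint would pass 70% of its speed; a pose out of reach is approached as far as the arm can. A call with a gripper value outside its range is refused whole. The fingers move at their own pace and stop on an object; "grip_force" is the grip in N (left out, the last holds). Time passes only in rows, so rows that repeat a pose let the fingers close. It gives the time, the measured TCP pose, the force, the opening and the grip force at its end, in the units of the state.
- r.sense(): the state, without advancing time (a new reading comes with each control period).
- cams.grab_frame(name): name is "side" or "top"; returns a dict with "color" (384x512x3 uint8, blue, green, red), "fx", "fy", "cx", "cy" (pixels), "xyz" and "attitude" of the camera in the world. Camera axes: x right, y down, z forward; pixel columns grow to the right and rows downward; lengths in mm; the calibration is good to about 2 mm. A picture is of the moment at which its call begins. There is no depth.
- r.sign_off(): hands the job in; it is judged then, once.
The state is a dict: "clock": time; "qpos": joint angles; "qvel": joint speeds; "joint_efforts": joint torques, N m; "eef_pos": TCP position; "tcp_rot": TCP orientation; "contact_force": force on the tool from outside, world axes, zero at the start; "wrist_torque": the same for the moment, N m; "opening": opening from 0.0 (shut) to 1.0 (fully open); "grasp_force": force on a finger pad.
Only numpy, scipy, OpenCV 4.12 (cv2) and the standard library are available. Lean on these libraries where they do the work, as an engineer would, in place of code of your own. Each camera call takes 0.05 s, during which the arm holds its last target. There are 200 camera calls.

## Working session

There is one attempt and no reset: what is moved stays moved. The work goes in short steps, Python scripts to look and compute and a tool call to move; the robot and the scene stay as the last step left them, time stands still between calls to the robot, and variables do not carry over. Pictures are saved under pics/ and viewed, at most 10 in all, crops included, and the job is handed in when it is done.

Besides the shell and the picture viewer there is one more tool, called after "Request:" as a command line: name --argument value ..., lists and objects as JSON in quotes. send_rows: Moves the arm, as the interface text tells. Its arguments: {"type":"object","properties":{"targets":{"type":"array"},"grip_force":{"type":"number"}},"required":["targets"]}

```bash
mkdir -p pics; python3 - <<'E'
from rig import r,cams
import cv2,json
for n in ("side","top"):
    f=cams.grab_frame(n); cv2.imwrite(f"pics/{n}0.png",f["color"])
    print(n,{k:(v if not hasattr(v,'tolist') else v.tolist()) for k,v in f.items() if k!="color"})
print(r.sense())
E
```

```text
side {'fx': 378.4076387210093, 'fy': 378.4076387210093, 'cx': 251.4985991088128, 'cy': 191.56653250989146, 'xyz': [132.7698854862884, -585.3464731938697, 840.6486645980067], 'attitude': [-2.386056041534034, 0.011824055713169912, -0.6091047214340122]}
top {'fx': 397.1162993686467, 'fy': 397.1162993686467, 'cx': 260.3832601188994, 'cy': 186.56558112523777, 'xyz': [251.29859850858176, 10.935914369640711, 1421.7420867873154], 'attitude': [-2.9119876728202185, 0.0061271760749024295, -1.5957187354568805]}
{'clock': 0.1, 'qpos': array([ 1.21462741e+00,  3.53569094e-01,  1.63404617e+00,  1.14058388e-05,
        1.15520563e+00, -2.40744236e-03]), 'qvel': array([ 0.00150093, -0.00172987, -0.00281501,  0.00150549,  0.00010165,
       -0.00196232]), 'joint_efforts': array([-1.39078365e-03, -6.06358266e+01, -3.42817640e+01, -1.09829609e-04,
        3.99910205e-03, -8.41456057e-06]), 'eef_pos': array([216.35962911, 585.86977627, 201.64871378]), 'tcp_rot': array([-3.14036444e+00, -1.33861772e-05,  2.78782656e+00]), 'contact_force': array([ 0.02683782,  0.20166675, -0.22662674]), 'wrist_torque': array([0.00944599, 0.01228478, 0.01053453]), 'grasp_force': 0.0, 'opening': 0.9999110243330883}
```

View pics/side0.png

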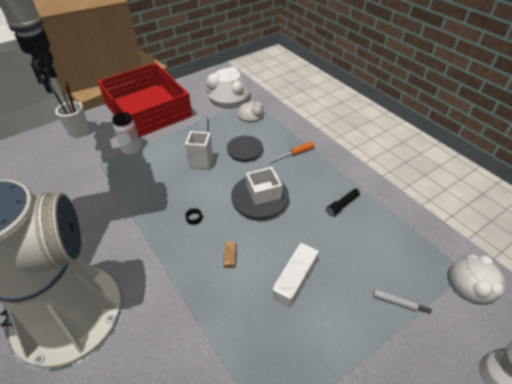

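View pics/top0.png

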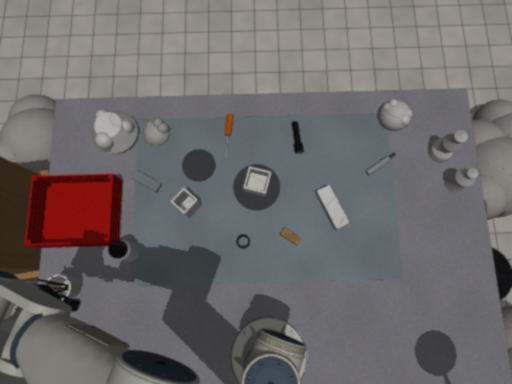

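```bash
python3 - <<'E'
import cv2,numpy as np
s=cv2.imread("pics/side0.png");t=cv2.imread("pics/top0.png")
def c(i,x,y,w=44,h=50,k=6): return cv2.resize(i[y:y+h,x:x+w],None,fx=k,fy=k,interpolation=cv2.INTER_CUBIC)
a=np.hstack([c(t,163,177),c(t,235,155),c(t,311,178)])
b=np.hstack([c(s,178,122),c(s,242,160),cv2.resize(s[235:310,262:328],(264,300),interpolation=cv2.INTER_CUBIC)])
cv2.imwrite("pics/m.png",np.vstack([a,b]))
E
```

```text
(no output)
```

View pics/m.png

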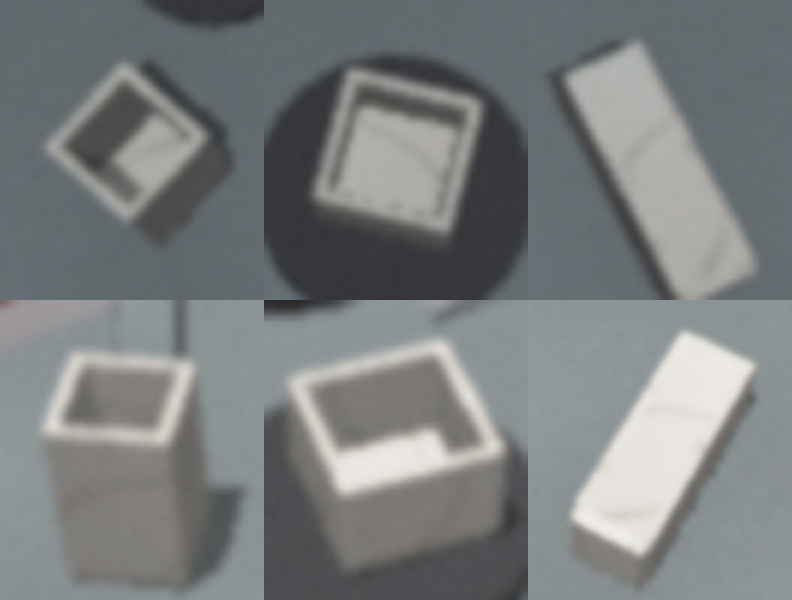

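```bash
cat > h.py <<'E'
import numpy as np
from scipy.optimize import least_squares
from scipy.spatial.transform import Rotation as R
CAM={"side":(378.40764,251.4986,191.56653,[132.76989,-585.34647,840.64866],[-2.386056,0.011824,-0.609105]),
"top":(397.1163,260.38326,186.56558,[251.2986,10.93591,1421.74209],[-2.911988,0.006127,-1.595719])}
def proj(n,P):
    f,cx,cy,t,a=CAM[n]; q=R.from_euler("xyz",a).inv().apply(np.atleast_2d(P)-t)
    return q[:,:2]/q[:,2:]*f+[cx,cy]
def back(n,uv,z):
    f,cx,cy,t,a=CAM[n]; uv=np.atleast_2d(uv)
    d=R.from_euler("xyz",a).apply(np.c_[(uv-[cx,cy])/f,np.ones(len(uv))])
    return np.array(t)+d*((z-t[2])/d[:,2])[:,None]
E
python3 - <<'E'
from h import *
def m(p,x0,y0,k,ox,oy): return (np.array(p,float)-[ox,oy]+.5)/k-.5+[x0,y0]
picks={"med":(105,{"top":m([(124,62),(212,135),(130,224),(43,147)],163,177,6,0,0),"side":m([(70,352),(195,360),(165,445),(45,432)],178,122,6,0,300)}),
"large":(88,{"top":m([(348,67),(484,100),(448,236),(313,197)],235,155,6,264,0),"side":m([(288,380),(443,338),(506,447),(345,494)],242,160,6,264,300)}),
"small":(50,{"top":m([(560,73),(640,38),(757,270)],311,178,6,528,0),"side":m([(682,330),(757,368)],262,235,4,528,300)})}
for k,(z,d) in picks.items():
    for n,p in d.items():
        b=back(n,p,z); c=b.mean(0)
        e=np.roll(b,-1,0)-b
        print(k,n,b[:,:2].round(1).tolist(),"c",c[:2].round(1),"len",np.hypot(e[:,0],e[:,1]).round(1),"ang",np.degrees(np.arctan2(e[:,1],e[:,0])).round(1))
E
```

```text
med top [[564.9, 274.2], [521.3, 223.7], [471.7, 269.0], [516.8, 318.9]] c [518.7 271.5] len [66.7 67.2 67.3 65.6] ang [-130.8  137.6   47.8  -43. ]
med side [[514.3, 320.9], [564.4, 276.4], [516.8, 225.5], [472.4, 270.0]] c [517.  273.2] len [67.  69.7 62.9 65.9] ang [ -41.6 -133.1  134.9   50.5]
large top [[638.9, 50.7], [616.9, -27.8], [536.8, -4.7], [561.7, 72.2]] c [588.6  22.6] len [81.5 83.3 80.9 80.1] ang [-105.7  163.9   72.   -15.6]
large side [[559.4, 71.4], [637.2, 51.8], [616.3, -24.5], [538.3, -5.5]] c [587.8  23.3] len [80.3 79.  80.3 79.7] ang [ -14.1 -105.3  166.3   74.7]
small top [[555.3, -184.8], [575.2, -233.2], [435.7, -291.9]] c [ 522.1 -236.6] len [ 52.4 151.4 160.6] ang [ -67.6 -157.2   41.9]
small side [[550.8, -186.0], [570.2, -235.2]] c [ 560.5 -210.6] len [52.9 52.9] ang [-68.5 111.5]
```

```bash
cat >> h.py <<'E'
def down(h):  # tool pointing down, tool y heading h deg
    a=np.radians(h); y=np.array([np.cos(a),np.sin(a),0]); z=np.array([0,0,-1.]); return R.from_matrix(np.c_[np.cross(y,z),y,z])
def rel(p,rot=None):
    from rig import r
    s=r.sense(); c=R.from_euler("xyz",s["tcp_rot"])
    d=c.inv().apply(np.array(p)-s["eef_pos"])/1000
    w=(c.inv()*rot).as_rotvec() if rot is not None else np.zeros(3)
    print("t",d.round(4),"w",w.round(4),"rows",max(np.linalg.norm(d)/.0417,np.degrees(np.linalg.norm(w))/7.16).round(1))
def st():
    from rig import r
    s=r.sense(); print(s["clock"],s["eef_pos"].round(1),s["tcp_rot"].round(3),"F",s["contact_force"].round(1),"T",s["wrist_torque"].round(2),"op",round(s["opening"],3),"g",s["grasp_force"],"q",s["qpos"].round(2))
E
python3 -c "
from h import *
print('jar',back('top',[118,250],130),'holder',back('top',[58,285],100))
rel([518,272.3,200],down(47.8))
"
```

```text
jar [[355.25565837 475.92971996 130.        ]] holder [[250.12235062 675.15714488 100.        ]]
t [-0.3916 -0.1897  0.0019] w [-1.200e-03  2.000e-04  3.828e-01] rows 10.4
```

Request:
send_rows --targets '[0,0,-0.05,0,0,0,1,-0.03,-0.015,-0.06,0,0,0.05,1,-0.07,-0.035,-0.06,0,0,0.1,1,-0.105,-0.052,-0.06,0,0,0.15,1,-0.14,-0.068,-0.06,0,0,0.2,1,-0.175,-0.085,-0.06,0,0,0.25,1,-0.21,-0.102,-0.06,0,0,0.3,1,-0.245,-0.119,-0.06,0,0,0.34,1,-0.28,-0.136,-0.05,0,0,0.3828,1,-0.315,-0.153,-0.04,0,0,0.3828,1,-0.35,-0.17,-0.02,0,0,0.3828,1,-0.3916,-0.1897,0,0,0,0.3828,1]'

```text
clock: 1.1
eef_pos: [512.3, 278.0, 205.9]
tcp_rot: [3.141, 0.0, 2.405]
contact_force: [0.5, 1.0, -0.7]
opening: 0.999
grasp_force: 0.0
```

```bash
python3 -c "
from h import *
st(); rel([518,272.3,70],down(47.8))
"
```

```text
1.1 [512.3 278.  205.9] [3.141 0.    2.405] F [ 0.5  1.  -0.7] T [0.03 0.01 0.01] op 0.999 g 0.0 q [ 0.49  0.28  1.72  0.    1.13 -0.34]
t [-0.008  -0.0005  0.1359] w [ 0.0004  0.0001 -0.0002] rows 3.3
```

Request:
send_rows --targets '[0,0,0.02,0,0,0,1,0,0,0.05,0,0,0,1,0,0,0.07,0,0,0,1,0,0,0.085,0,0,0,1,0,0,0.1,0,0,0,1,0,0,0.112,0,0,0,1,0,0,0.122,0,0,0,1,0,0,0.13,0,0,0,1,0,0,0.13,0,0,0,1,0,0,0.13,0,0,0,1]'

```text
clock: 1.93
eef_pos: [511.3, 279.7, 76.5]
tcp_rot: [-3.141, -0.0, 2.405]
contact_force: [0.3, -0.1, -0.1]
opening: 1.002
grasp_force: 0.0
```

```bash
python3 -c "
from h import *
st(); rel([518,272.3,70],down(47.8))
from rig import cams
import cv2
f=[cams.grab_frame(n)['color'] for n in ('top','side')]
a=cv2.resize(f[0][165:240,150:225],(400,400),interpolation=cv2.INTER_CUBIC)
b=cv2.resize(f[1][95:180,160:245],(400,400),interpolation=cv2.INTER_CUBIC)
cv2.imwrite('pics/g1.png',np.hstack([a,b]))
"
```

```text
1.9333 [511.3 279.7  76.5] [-3.141 -0.     2.405] F [ 0.3 -0.1 -0.1] T [-0.    0.01  0.02] op 1.002 g 0.0 q [ 0.5   0.44  1.83  0.    0.88 -0.34]
t [-0.0099 -0.001   0.0065] w [-0.0003 -0.0001  0.    ] rows 0.3
```

View pics/g1.png

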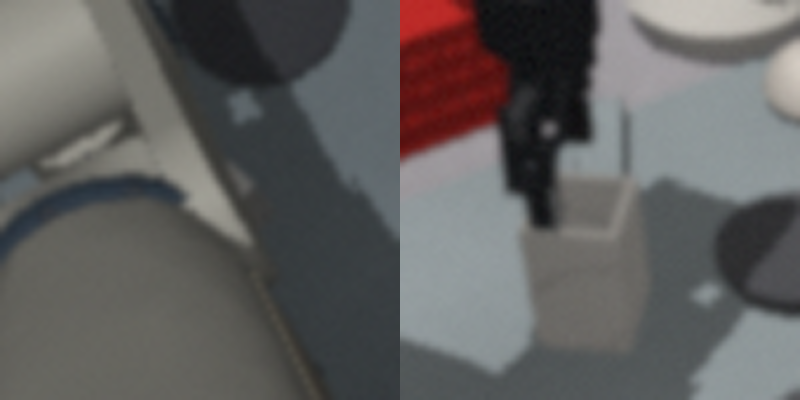

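```bash
python3 -c "
from h import *
c=np.array([511.3,279.7,0]); y=np.array([.672,.741,0]);x=np.array([-.741,.672,0])
def show(n,p): 
    q=proj('side',p)[0]; print(n,((q-[160,95])*400/85+[400,0]).round(0))
for s in(-1,1):
  for z in (76,90,130):
    for xx in (-11,11): show((s,z,xx),c+s*42.5*y+xx*x+[0,0,z])
m=np.array([518,272.3,105])
for a in (-1,1):
  for b in (-1,1): show(('rim',a,b),m+32.5*(a*x+b*y))
"
```

```text
(-1, 76, -11) [570. 276.]
(-1, 76, 11) [538. 273.]
(-1, 90, -11) [568. 259.]
(-1, 90, 11) [535. 257.]
(-1, 130, -11) [560. 211.]
(-1, 130, 11) [526. 208.]
(1, 76, -11) [599. 195.]
(1, 76, 11) [567. 192.]
(1, 90, -11) [596. 178.]
(1, 90, 11) [565. 176.]
(1, 130, -11) [590. 130.]
(1, 130, 11) [557. 128.]
('rim', -1, -1) [616. 236.]
('rim', -1, 1) [636. 174.]
('rim', 1, -1) [518. 229.]
('rim', 1, 1) [541. 167.]
```

Request:
send_rows --targets '[0,0,-0.02,0,0,0,1,0,0,-0.04,0,0,0,1,-0.005,-0.0005,-0.05,0,0,0,1,-0.0099,-0.001,-0.05,0,0,0,1,-0.0099,-0.001,-0.05,0,0,0,1]'

```text
clock: 2.45
eef_pos: [519.3, 271.8, 127.3]
tcp_rot: [3.14, 0.001, 2.405]
contact_force: [-0.6, 0.2, -0.4]
opening: 1.001
grasp_force: 0.0
```

```bash
python3 -c "
from h import *
st()
from rig import cams
import cv2
f=cams.grab_frame('side')['color'][95:175,160:250]
f=cv2.resize(f,None,fx=7,fy=7,interpolation=cv2.INTER_CUBIC)
f=cv2.convertScaleAbs(f,alpha=1.6)
cv2.imwrite('pics/g2.png',f)
"
```

```text
2.45 [519.3 271.8 127.3] [3.140e+00 1.000e-03 2.405e+00] F [-0.6  0.2 -0.4] T [ 0.02 -0.01 -0.02] op 1.001 g 0.0 q [ 0.48  0.37  1.79 -0.    0.98 -0.35]
```

View pics/g2.png

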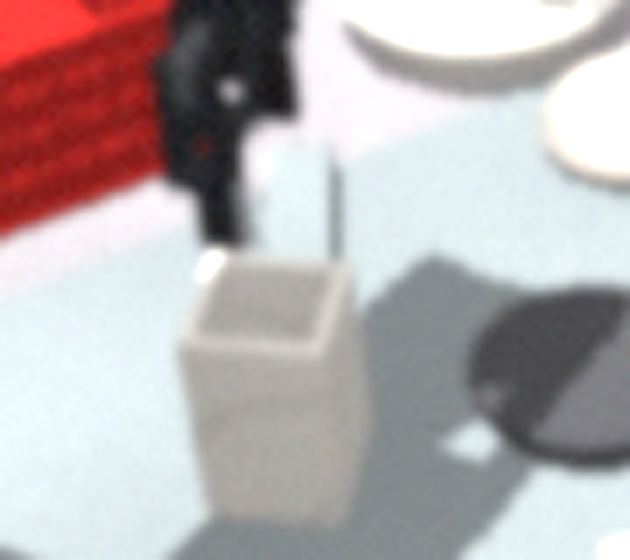

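```bash
python3 -c "
from h import *
from rig import cams
import cv2
c=np.array([519.3,271.8,127.3]); y=np.array([.672,.741,0]);x=np.array([-.741,.672,0])
for s in(-1,1): print([proj('side',c+s*42.5*y+xx*x+[0,0,13+z])[0].round(1).tolist() for z in (0,25) for xx in (-11,11)])
f=cams.grab_frame('side')['color'].astype(int).mean(2); g=cv2.imread('pics/side0.png').astype(int).mean(2)
print('cols 184..211')
for v in range(112,142): print(v,' '.join('%3d/%3d'%(f[v,u],g[v,u]) for u in range(184,212,2)))
"
```

```text
[[197.3, 137.5], [190.0, 136.9], [196.3, 130.6], [188.9, 130.1]]
[[203.5, 120.3], [196.5, 119.8], [202.6, 113.5], [195.6, 113.1]]
cols 184..211
112  22/ 48  23/ 47  23/ 44  20/ 43  26/ 75  28/ 91  60/119  84/148  87/154 120/153 156/153 158/154 157/153 158/155
113  22/ 45  21/ 43  20/ 40  23/ 42  23/ 73  47/ 90  96/114 126/147 133/153 141/152 157/152 156/153 157/152 160/154
114  22/ 43  24/ 38  18/ 40  18/ 45  24/ 74  65/ 97 130/131 150/150 153/151 151/150 158/153 154/149 156/153 158/156
115  20/ 38  20/ 41  25/ 46  22/ 53  22/ 87  81/119 147/145 156/153 154/153 149/145 154/151 148/145 154/151 157/154
116  21/ 43  20/ 46  31/ 57  25/ 78  22/114  90/143 154/150 158/155 155/151 150/146 153/149 145/142 149/146 156/151
117  25/ 50  25/ 60  30/ 81  22/112  26/141  93/152 156/155 163/159 155/152 152/150 152/148 142/140 146/143 152/149
118  24/ 64  24/ 90  28/114  22/141  23/154  94/155 157/155 163/161 155/152 153/150 152/150 140/137 135/133 150/146
119  29/ 96  27/128  26/142  23/154  25/157  93/155 155/155 158/156 154/150 154/149 152/149 138/135 121/119 148/143
120  40/130  28/148  27/153 
[... 1823 characters left out ...]
/143
136 148/144 147/150 142/203 117/156 108/109 107/125 107/128 105/126 107/126 106/127 106/126 116/161 129/201 125/132
137 149/145 148/159 138/207 114/141 104/106 107/123 107/126 106/126 106/126 106/127 107/127 120/176 128/190 120/124
138 149/146 148/171 136/204 110/125 104/102 104/119 105/124 107/125 107/125 105/127 107/131 125/191 123/173 117/118
139 148/147 146/184 130/191 105/113 105/102 104/115 103/121 104/123 105/123 104/126 108/133 128/198 118/162 110/115
140 150/150 145/195 124/173 104/107 103/103 103/110 104/123 103/122 103/122 103/121 108/140 130/201 114/144 105/111
141 152/154 143/204 120/162 105/108 104/106 106/113 106/126 104/124 104/123 103/121 110/149 129/203 110/128 101/110
```

Request:
send_rows --targets '[0,0,0,0,0,0,-1,0,0,0,0,0,0,-1,0,0,0,0,0,0,-1,0,0,0,0,0,0,-1,0,0,0,0,0,0,-1,0,0,0,0,0,0,-1,0,0,0,0,0,0,-1,0,0,0,0,0,0,-1]' --grip_force 40

```text
clock: 3.22
eef_pos: [518.0, 272.2, 126.5]
tcp_rot: [3.142, 0.0, 2.405]
contact_force: [-0.4, -0.3, -1.4]
opening: -0.001
grasp_force: 0.0
```

```bash
python3 -c "
from h import *
from rig import cams,r
import cv2
st()
c=r.sense()['eef_pos']; y=np.array([.672,.741,0]);x=np.array([-.741,.672,0])
print([proj('side',c+xx*x+[0,0,z])[0].round(1).tolist() for z in (0,19) for xx in (-11,11)])
f=cams.grab_frame('side')['color']
f=cv2.resize(f[95:175,160:250],None,fx=7,fy=7,interpolation=cv2.INTER_CUBIC)
p=(proj('side',c)[0]-[160,95])*7
cv2.circle(f,tuple(int(i) for i in p),4,(0,255,0),1)
cv2.imwrite('pics/g3.png',cv2.convertScaleAbs(f,alpha=1.6))
"
```

```text
3.2167 [518.  272.2 126.5] [3.142 0.    2.405] F [-0.4 -0.3 -1.4] T [-0.01  0.02 -0.05] op -0.001 g 0.0 q [ 0.48  0.37  1.79 -0.    0.98 -0.35]
[[200.6, 132.4], [193.5, 131.9], [199.9, 127.3], [192.7, 126.8]]
```

View pics/g3.png

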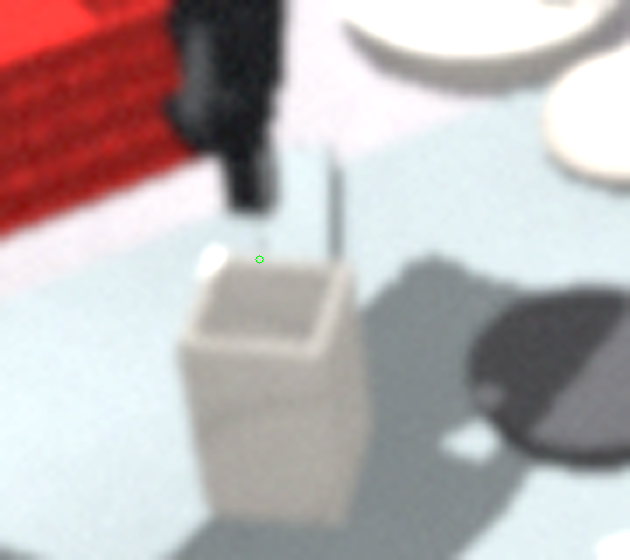

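```bash
python3 -c "
from h import *
import cv2
c=np.array([216.36,585.87,201.65]); a=np.radians(69.7); y=np.array([np.cos(a),np.sin(a),0]); x=np.array([-y[1],y[0],0])
out=[]
for n in ('side','top'):
    im=cv2.imread(f'pics/{n}0.png'); u,v=proj(n,c)[0]; print(n,u,v)
    x0=int(max(0,u-28));y0=int(max(0,v-28)); K=7
    g=cv2.convertScaleAbs(cv2.resize(im[y0:y0+56,x0:x0+56],None,fx=K,fy=K,interpolation=cv2.INTER_CUBIC),alpha=2)
    for s in (-1,1):
        for dz,col in ((13,(0,255,0)),(38,(0,0,255))):
            q=[(proj(n,c+s*42.5*y+xx*x+[0,0,dz])[0]-[x0,y0])*K for xx in(-11,11)]
            cv2.line(g,tuple(np.int32(q[0])),tuple(np.int32(q[1])),col,1)
        q=[(proj(n,c+s*42.5*y+xx*x+[12,21,13])[0]-[x0,y0])*K for xx in(-11,11)]
        cv2.line(g,tuple(np.int32(q[0])),tuple(np.int32(q[1])),(255,255,0),1)
    out.append(g)
cv2.imwrite('pics/g4.png',np.hstack(out))
"
```

```text
side 58.03500728235787 96.76886356957797
top 69.81053463938252 296.4013665739241
```

View pics/g4.png

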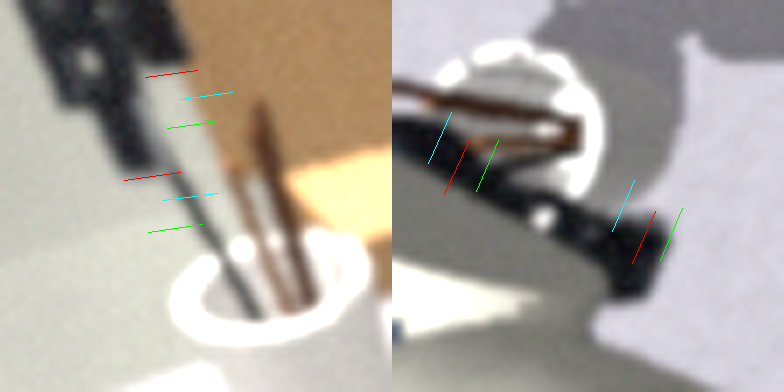

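Request:
send_rows --targets '[0,0,0,0,0,0,1,0,0,0,0,0,0,1,0,0,0,0,0,0,1,0,0,0,0,0,0,1,0,0,0,0,0,0,1,0,0,0.01,0,0,0,1,0,0,0.02,0,0,0,1,0,0,0.03,0,0,0,1,0,0,0.04,0,0,0,1,0,0,0.0415,0,0,0,1,0,0,0.0415,0,0,0,0.3,0,0,0.0415,0,0,0,0.3]' --grip_force 20

```text
clock: 4.27
eef_pos: [518.0, 272.2, 84.7]
tcp_rot: [-3.141, -0.0, 2.405]
contact_force: [0.5, -0.2, -0.3]
opening: 0.75
grasp_force: 0.0
```

Request:
send_rows --targets '[0,0,0,0,0,0,0.3,0,0,0,0,0,0,0.3,0,0,0,0,0,0,0.3]'

```text
clock: 4.52
eef_pos: [518.3, 272.4, 85.5]
tcp_rot: [3.141, 0.0, 2.405]
contact_force: [-0.2, -0.4, -0.1]
opening: 0.652
grasp_force: 0.0
```

```bash
python3 -c "
from h import *
st()"
```

```text
4.5167 [518.3 272.4  85.5] [3.141 0.    2.405] F [-0.2 -0.4 -0.1] T [-0.01  0.02  0.06] op 0.652 g 0.0 q [ 0.48  0.43  1.82 -0.    0.9  -0.35]
```

Request:
send_rows --targets '[0,0,0,0,0,0,1,0,0,0,0,0,0,1,0,0,0,0,0,0,1,0,0,0,0,0,0,1,0,0,0.01,0,0,0,1,0,0,0.02,0,0,0,1,0,0,0.03,0,0,0,1,0,0,0.04,0,0,0,1,0,0,0.04,0,0,0,0.5,0,0,0.04,0,0,0,0,0,0,0.04,0,0,0,0,0,0,0.04,0,0,0,0]' --grip_force 60

```text
clock: 5.52
eef_pos: [517.9, 272.2, 45.0]
tcp_rot: [-3.141, -0.0, 2.405]
contact_force: [-1.0, 0.1, -3.9]
opening: 0.749
grasp_force: 66.9
```

Request:
send_rows --targets '[0,0,0,0,0,0,0,0,0,0,0,0,0,0,0,0,0,0,0,0,0]'

```text
clock: 5.77
eef_pos: [518.0, 272.2, 45.1]
tcp_rot: [3.142, 0.0, 2.405]
contact_force: [-0.9, -0.8, -4.0]
opening: 0.75
grasp_force: 66.9
```

```bash
python3 -c "
from h import *
st()
from rig import cams
import cv2
f=cams.grab_frame('side')['color'][90:175,160:250]
cv2.imwrite('pics/g5.png',cv2.convertScaleAbs(cv2.resize(f,None,fx=7,fy=7,interpolation=cv2.INTER_CUBIC),alpha=1.6))"
```

```text
5.7667 [518.  272.2  45.1] [3.142 0.    2.405] F [-0.9 -0.8 -4. ] T [0.02 0.01 0.07] op 0.75 g 66.87817811965942 q [ 0.48  0.48  1.84  0.    0.82 -0.35]
```

```bash
python3 -c "
from h import *
rel([588.2,23,185],down(74.5))
rel([518,272.2,185])
rel([588.2,23,165],down(74.5))"
```

```text
t [-0.2194 -0.1374 -0.1399] w [ 0.      0.     -0.4661] rows 7.1
t [-0.      0.     -0.1399] w [0. 0. 0.] rows 3.4
t [-0.2194 -0.1374 -0.1199] w [ 0.      0.     -0.4661] rows 6.8
```

Request:
send_rows --targets '[0,0,-0.01,0,0,0,0,0,0,-0.025,0,0,0,0,0,0,-0.045,0,0,0,0,0,0,-0.065,0,0,0,0,0,0,-0.085,0,0,0,0,0,0,-0.105,0,0,0,0,-0.01,-0.006,-0.12,0,0,-0.03,0,-0.025,-0.0155,-0.13,0,0,-0.06,0,-0.042,-0.026,-0.135,0,0,-0.1,0,-0.06,-0.037,-0.1375,0,0,-0.14,0,-0.078,-0.049,-0.14,0,0,-0.18,0,-0.096,-0.06,-0.14,0,0,-0.22,0]'

```text
clock: 6.82
eef_pos: [549.1, 162.4, 186.5]
tcp_rot: [3.141, 0.001, 2.627]
contact_force: [0.9, -0.3, -4.4]
opening: 0.749
grasp_force: 67.7
```

```bash
python3 -c "
from h import *
st(); rel([588.2,23,185],down(74.5))"
```

```text
6.8167 [549.1 162.4 186.5] [3.141e+00 1.000e-03 2.627e+00] F [ 0.9 -0.3 -4.4] T [0.01 0.03 0.02] op 0.749 g 67.68630981445312 q [ 0.28  0.29  1.76 -0.    1.09 -0.77]
t [-0.1026 -0.1021  0.0015] w [ 0.0008  0.0011 -0.2439] rows 3.5
```

Request:
send_rows --targets '[-0.013,-0.013,0,0,0,-0.04,0,-0.026,-0.026,0,0,0,-0.08,0,-0.039,-0.039,0,0,0,-0.12,0,-0.052,-0.052,0,0,0,-0.16,0,-0.065,-0.065,0,0,0,-0.2,0,-0.076,-0.075,0,0,0,-0.244,0,-0.086,-0.085,0,0,0,-0.244,0,-0.094,-0.092,0,0,0,-0.244,0,-0.099,-0.096,0,0,0,-0.244,0,-0.099,-0.096,0,0,0,-0.244,0,-0.099,-0.096,0,0,0,-0.244,0]'

```text
clock: 7.73
eef_pos: [587.4, 31.1, 185.0]
tcp_rot: [3.141, -0.0, 2.868]
contact_force: [0.4, -0.7, -4.4]
opening: 0.747
grasp_force: 67.7
```

```bash
python3 -c "
from h import *
st(); rel([588.2,23,135],down(74.5))
from rig import cams
import cv2
f=[cams.grab_frame(n)['color'] for n in ('top','side')]
cv2.imwrite('pics/t6.png',f[0]);cv2.imwrite('pics/s6.png',f[1])
a=cv2.resize(f[0][140:230,210:300],(400,400),interpolation=cv2.INTER_CUBIC)
b=cv2.resize(f[1][110:220,220:310],(400,489),interpolation=cv2.INTER_CUBIC)
cv2.imwrite('pics/g6.png',np.hstack([np.vstack([a,np.zeros((89,400,3),np.uint8)]),b]))
"
```

```text
7.7333 [587.4  31.1 185. ] [ 3.141 -0.     2.868] F [ 0.4 -0.7 -4.4] T [ 0.01 -0.03 -0.05] op 0.747 g 67.65015363693237 q [ 0.05  0.31  1.73  0.    1.1  -1.25]
t [-0.0029 -0.0076  0.05  ] w [ 0.0003 -0.0003 -0.0032] rows 1.2
```

View pics/g6.png

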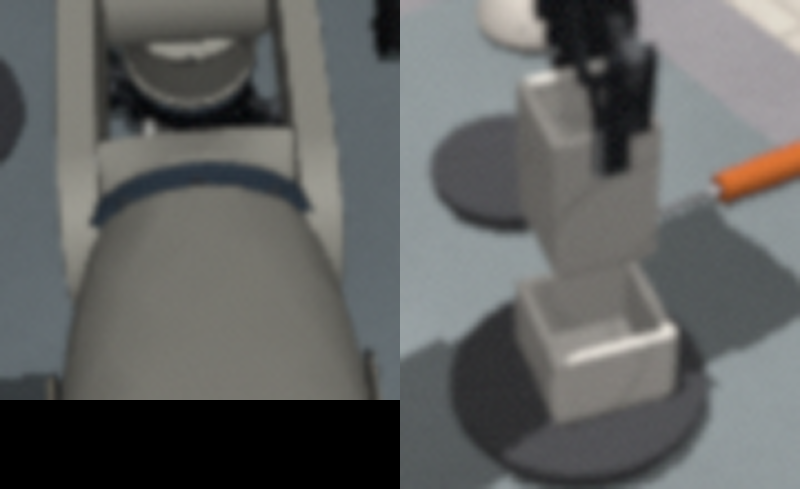

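```bash
python3 -c "
from h import *
def corners(c,h,w,z):
    a=np.radians(h); X=np.array([np.cos(a),np.sin(a),0]);Y=np.array([-X[1],X[0],0])
    return [np.array([*c,z])+w/2*(i*X+j*Y) for i,j in((1,1),(1,-1),(-1,-1),(-1,1))]
f=lambda P:((proj('side',P)-[220,110])*4.444+[400,0]).round(0).tolist()
print('med rim',f(corners((587.4,31.1),74.4,65,245)));print('med foot+8',f(corners((587.4,31.1),74.4,65,148)))
print('foot',f(corners((587.4,31.1),74.4,59,140)))
print('large rim',f(corners((588.2,23),74.5,80,88)))"
```

```text
med rim [[515.0, 80.0], [620.0, 57.0], [662.0, 122.0], [553.0, 148.0]]
med foot+8 [[519.0, 206.0], [617.0, 183.0], [656.0, 249.0], [554.0, 275.0]]
foot [[525.0, 218.0], [614.0, 197.0], [649.0, 257.0], [557.0, 280.0]]
large rim [[514.0, 278.0], [630.0, 249.0], [677.0, 331.0], [556.0, 363.0]]
```

Request:
send_rows --targets '[-0.001,-0.002,0.005,0,0,-0.003,0,-0.002,-0.005,0.015,0,0,-0.003,0,-0.0029,-0.0076,0.03,0,0,-0.003,0,-0.0029,-0.0076,0.04,0,0,-0.003,0,-0.0029,-0.0076,0.045,0,0,-0.003,0,-0.0029,-0.0076,0.045,0,0,-0.003,0,-0.0029,-0.0076,0.045,0,0,-0.003,0]'

```text
clock: 8.42
eef_pos: [588.1, 23.0, 139.7]
tcp_rot: [-3.141, -0.001, 2.872]
contact_force: [0.6, 0.1, -3.3]
opening: 0.744
grasp_force: 67.6
```

```bash
python3 -c "
from h import *
st(); rel([588.2,23,125],down(74.5))
from rig import cams
import cv2
f=cams.grab_frame('side')['color'];cv2.imwrite('pics/s7.png',f)
b=cv2.resize(f[135:220,220:310],None,fx=7,fy=7,interpolation=cv2.INTER_CUBIC)
def corners(c,h,w,z):
    a=np.radians(h); X=np.array([np.cos(a),np.sin(a),0]);Y=np.array([-X[1],X[0],0])
    return np.array([np.array([*c,z])+w/2*(i*X+j*Y) for i,j in((1,1),(1,-1),(-1,-1),(-1,1))])
for c,h,w,z,col in (((588.2,23),74.5,80,88,(0,0,255)),((588.2,23),74.5,68,88,(0,0,255)),((588.2,23),74.5,80,28,(0,0,255)),((588.2,23),74.5,65,103,(0,255,0)),((588.2,23),74.5,59,95,(0,255,0))):
    q=np.int32((proj('side',corners(c,h,w,z))-[220,135]+.5)*7); cv2.polylines(b,[q],True,col,1)
cv2.imwrite('pics/g7.png',b)
"
```

```text
8.4167 [588.1  23.  139.7] [-3.141e+00 -1.000e-03  2.872e+00] F [ 0.6  0.1 -3.3] T [-0.01  0.01 -0.06] op 0.744 g 67.61287093162537 q [ 0.04  0.36  1.77  0.    1.01 -1.26]
t [-0.0001  0.0001  0.0147] w [-0.0002 -0.0007  0.0011] rows 0.4
```

View pics/g7.png

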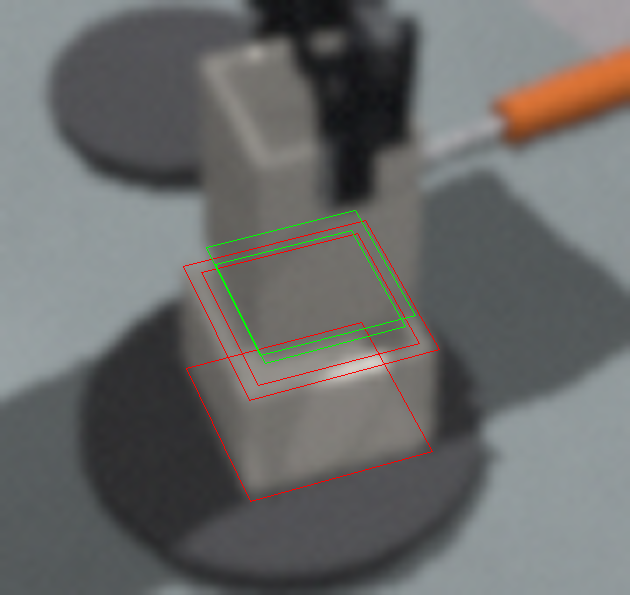

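Request:
send_rows --targets '[0,0,0.004,0,0,0,0,0,0,0.008,0,0,0,0,0,0,0.012,0,0,0,0,0,0,0.015,0,0,0,0,0,0,0.015,0,0,0,0]'

```text
clock: 8.88
eef_pos: [587.7, 22.8, 124.2]
tcp_rot: [-3.141, -0.001, 2.872]
contact_force: [-0.8, -0.4, -3.8]
opening: 0.749
grasp_force: 67.6
```

Request:
send_rows --targets '[0,0,0.002,0,0,0,0,0,0,0.004,0,0,0,0,0,0,0.006,0,0,0,0,0,0,0.008,0,0,0,0,0,0,0.008,0,0,0,0]'

```text
clock: 9.3
eef_pos: [588.0, 22.8, 116.6]
tcp_rot: [-3.141, -0.001, 2.872]
contact_force: [-1.2, -0.4, -4.6]
opening: 0.748
grasp_force: 67.6
```

```bash
python3 -c "
from h import *
st()"
```

```text
9.3 [588.   22.8 116.6] [-3.141e+00 -1.000e-03  2.872e+00] F [-1.2 -0.4 -4.6] T [ 0.01  0.03 -0.03] op 0.748 g 67.6144802570343 q [ 0.04  0.39  1.79  0.    0.96 -1.26]
```

Request:
send_rows --targets '[0,0,0.003,0,0,0,0,0,0,0.006,0,0,0,0,0,0,0.009,0,0,0,0,0,0,0.012,0,0,0,0,0,0,0.015,0,0,0,0,0,0,0.018,0,0,0,0,0,0,0.021,0,0,0,0,0,0,0.024,0,0,0,0,0,0,0.027,0,0,0,0,0,0,0.03,0,0,0,0,0,0,0.032,0,0,0,0,0,0,0.032,0,0,0,0]'

```text
clock: 10.3
eef_pos: [587.9, 22.8, 84.5]
tcp_rot: [-3.141, -0.001, 2.872]
contact_force: [0.4, 0.3, -4.0]
opening: 0.748
grasp_force: 67.6
```

Request:
send_rows --targets '[0,0,0.001,0,0,0,0,0,0,0.002,0,0,0,0,0,0,0.003,0,0,0,0,0,0,0.004,0,0,0,0,0,0,0.004,0,0,0,0]'

```text
clock: 10.72
eef_pos: [588.2, 22.8, 80.9]
tcp_rot: [-3.142, -0.0, 2.872]
contact_force: [0.1, 0.3, -2.9]
opening: 0.754
grasp_force: 67.6
```

Request:
send_rows --targets '[0,0,0.0007,0,0,0,0,0,0,0.0014,0,0,0,0,0,0,0.002,0,0,0,0,0,0,0.002,0,0,0,0]'

```text
clock: 11.05
eef_pos: [588.2, 22.8, 78.9]
tcp_rot: [-3.142, -0.0, 2.872]
contact_force: [-0.7, 0.6, -3.7]
opening: 0.749
grasp_force: 67.6
```

Request:
send_rows --targets '[0,0,0.0005,0,0,0,0,0,0,0.001,0,0,0,0,0,0,0.001,0,0,0,0]'

```text
clock: 11.3
eef_pos: [588.4, 22.8, 78.2]
tcp_rot: [3.142, 0.0, 2.872]
contact_force: [-0.9, -0.1, -2.5]
opening: 0.752
grasp_force: 67.7
```

Request:
send_rows --targets '[0,0,0.0005,0,0,0,0,0,0,0.001,0,0,0,0,0,0,0.001,0,0,0,0]'

```text
clock: 11.55
eef_pos: [588.6, 22.8, 78.1]
tcp_rot: [3.141, 0.001, 2.872]
contact_force: [-2.8, -0.2, 7.4]
opening: 0.75
grasp_force: 69.0
```

Request:
send_rows --targets '[0,0,0.0005,0,0,0,0,0,0,0.001,0,0,0,0,0,0,0.001,0,0,0,0]'

```text
clock: 11.8
eef_pos: [588.7, 22.8, 78.0]
tcp_rot: [3.141, 0.001, 2.872]
contact_force: [-6.0, 0.9, 17.4]
opening: 0.751
grasp_force: 70.2
```

Request:
send_rows --targets '[0,0,-0.002,0,0,0,0,0,0,-0.002,0,0,0,0.3,0,0,-0.002,0,0,0,0.6,0,0,-0.002,0,0,0,1,0,0,-0.002,0,0,0,1,0,0,-0.002,0,0,0,1,0,0,-0.01,0,0,0,1,0,0,-0.03,0,0,0,1,0,0,-0.06,0,0,0,1,0,0,-0.09,0,0,0,1,0,0,-0.12,0,0,0,1,0,0,-0.15,0,0,0,1]'

```text
clock: 12.8
eef_pos: [588.1, 22.8, 228.1]
tcp_rot: [3.142, 0.0, 2.872]
contact_force: [0.4, 0.1, 0.6]
opening: 1.002
grasp_force: 0.0
```

```bash
cat >> h.py <<'E'
def tilt(h,t):  # tool pointing along horizontal heading h (deg), t deg from straight down; y heading h-90 or h+90
    a=np.radians(h);t=np.radians(t); y=np.array([-np.sin(a),np.cos(a),0]); z=np.array([np.cos(a)*np.sin(t),np.sin(a)*np.sin(t),-np.cos(t)]); return R.from_matrix(np.c_[np.cross(y,z),y,z])
E
python3 - <<'E'
from h import *
from rig import cams
import cv2
st()
D=[(.3536,1.634,624.5,201.6),(.28,1.72,np.hypot(512.3,278),205.9),(.44,1.83,np.hypot(511.3,279.7),76.5),(.48,1.84,np.hypot(518,272.2),45.1),(.31,1.73,np.hypot(587.4,31.1),185),(.36,1.77,588.5,139.7),(.39,1.79,588.3,116.6)]
D=np.array(D)
f=lambda p:np.r_[p[0]*np.sin(D[:,0])+p[1]*np.sin(D[:,0]+D[:,1])+p[3]-D[:,2],p[0]*np.cos(D[:,0])+p[1]*np.cos(D[:,0]+D[:,1])+p[2]-D[:,3]]
s=least_squares(f,[500,450,0,0]); print(s.x,s.fun.round(1))
t=cams.grab_frame("top")["color"];sd=cams.grab_frame("side")["color"]
cv2.imwrite("pics/t8.png",t);cv2.imwrite("pics/s8.png",sd)
for n,im,(x0,y0,x1,y1),z in (("top",t,(311,178,360,240),50),("side",sd,(262,235,330,310),50)):
    g=cv2.cvtColor(im[y0:y1,x0:x1],cv2.COLOR_BGR2GRAY); g=cv2.resize(g,None,fx=8,fy=8,interpolation=cv2.INTER_CUBIC)
    th,b=cv2.threshold(g,0,255,cv2.THRESH_OTSU)
    c=max(cv2.findContours(b,0,2)[0],key=cv2.contourArea)
    q=cv2.approxPolyDP(c,18,True)[:,0]
    q=(q+.5)/8-.5+[x0,y0]
    print(n,th,q.round(1).tolist(),back(n,q,z)[:,:2].round(1).tolist())
E
```

```text
12.8 [588.1  22.8 228.1] [3.142 0.    2.872] F [0.4 0.1 0.6] T [ 0.   -0.02  0.01] op 1.002 g 0.0 q [ 0.04  0.27  1.69 -0.    1.18 -1.26]
[455.59694912 475.91330107 -33.09910065  25.81679851] [-5.8  1.6  1.3 -0.5  1.1  1.2  1.   0.   0.8 -3.7  1.8  0.6  1.1 -0.6]
top 132.0 [[328.2, 184.8], [317.3, 191.6], [338.1, 227.8], [347.9, 220.3]] [[572.1, -229.3], [548.6, -189.3], [418.5, -253.6], [443.7, -289.7]]
side 190.0 [[301.4, 242.4], [272.6, 287.7], [288.7, 297.9], [317.9, 251.7]] [[552.9, -188.7], [416.1, -248.1], [430.3, -289.8], [568.2, -234.0]]
```

```bash
cat > ik.py <<'E'
from h import *
L2,L3,ZB,RB=455.6,475.9,-33.1,25.8
DT=250.  # assumed wrist centre to TCP
def ik(p,rot):
    M=rot.as_matrix(); w=np.array(p)-DT*M[:,2]; j1=np.arctan2(w[1],w[0]); r=np.hypot(w[0],w[1])-RB; z=w[2]-DT-ZB
    d=np.hypot(r,z); be=np.arctan2(r,z); j2=be-np.arccos((L2**2+d*d-L3**2)/(2*L2*d)); j3=np.arctan2(r-L2*np.sin(j2),z-L2*np.cos(j2))-j2
    W=R.from_euler("y",-(j2+j3))*R.from_euler("z",-j1)*rot*R.from_euler("z",-np.pi/2)
    j4,j5,j6=W.as_euler("ZYZ"); return np.array([j1,j2,j3,j4,j5,j6]).round(2)
E
python3 - <<'E'
from ik import *
import cv2
print("check",ik([588.1,22.8,228.1],down(74.5)))
t=cv2.imread("pics/t8.png");sd=cv2.imread("pics/s8.png")
for n,im,(x0,y0,x1,y1),z in (("top",t,(311,178,360,240),50),("side",sd,(262,235,330,310),50)):
    g=cv2.cvtColor(im[y0:y1,x0:x1],cv2.COLOR_BGR2GRAY); g=cv2.resize(g,None,fx=8,fy=8,interpolation=cv2.INTER_CUBIC)
    th,b=cv2.threshold(g,0,255,cv2.THRESH_OTSU)
    c=max(cv2.findContours(b,0,1)[0],key=cv2.contourArea)[:,0]
    w=back(n,(c+.5)/8-.5+[x0,y0],z)[:,:2]
    print(n,cv2.minAreaRect(w.astype(np.float32)))
    for h in (20,22,23,24,26):
        a=np.radians(h);A=w@[np.cos(a),np.sin(a)];B=w@[-np.sin(a),np.cos(a)]
        print(h,"len",(A.max()-A.min()).round(1),"wid",(B.max()-B.min()).round(1),"c",((A.max()+A.min())/2*np.array([np.cos(a),np.sin(a)])+(B.max()+B.min())/2*np.array([-np.sin(a),np.cos(a)])).round(1))
G=np.array([540,-220,25])
for flip in (0,180):
  for a in (45,55):
    gr=tilt(202.5,a)*R.from_euler("z",flip,degrees=True)
    z=gr.as_matrix()[:,2]; print(flip,a,"grasp",ik(G+47*z,gr),"pre",ik(G-53*z,gr), gr.apply([0,1,0]).round(2))
    # final: pot stood up, tool pointing heading -15.5, 90-a from down; y = rotated by -38
    fi=tilt(202.5-38,-(90-a))*R.from_euler("z",flip,degrees=True)
    z=fi.as_matrix()[:,2]; P=np.array([588,23,190-22])+47*z; print("  final",ik(P,fi),"hi",ik(P+[0,0,130],fi),z.round(2),fi.apply([0,1,0]).round(2))
E
```

```text
check [ 0.04  0.27  1.68 -0.    1.19 -1.26]
top ((494.8204040527344, -240.44549560546875), (150.87985229492188, 51.06098556518555), 24.071401596069336)
20 len 153.0 wid 58.9 c [ 494.8 -240.2]
22 len 152.0 wid 54.5 c [ 494.8 -240.3]
23 len 151.5 wid 52.5 c [ 494.8 -240.4]
24 len 150.9 wid 51.1 c [ 494.8 -240.4]
26 len 151.1 wid 55.0 c [ 495.1 -240.3]
side ((491.60369873046875, -239.51010131835938), (154.7387237548828, 52.03962707519531), 23.782590866088867)
20 len 155.8 wid 60.1 c [ 491.5 -239.2]
22 len 155.0 wid 55.6 c [ 491.4 -239.5]
23 len 154.8 wid 53.5 c [ 491.5 -239.5]
24 len 154.7 wid 52.1 c [ 491.7 -239.7]
26 len 154.9 wid 56.0 c [ 492.  -240.1]
0 45 grasp [-0.24  0.85  1.54 -0.44  1.44  1.15] pre [-0.18  0.84  1.36 -0.4   1.63  1.11] [ 0.38 -0.92  0.  ]
  final [ 0.14  0.23  2.16 -1.55  0.28 -2.86] hi [ 0.14  0.03  2.05 -0.74  0.43  2.56] [ 0.68 -0.19 -0.71] [-0.27 -0.96 -0.  ]
0 55 grasp [-0.22  0.92  1.48 -0.49  1.6   1.17] pre [-0.16  0.95  1.26 -0.46  1.79  1.12] [ 0.38 -0.92  0.  ]
  final [ 0.11  0.23  2.09 -0.74  0.32  2.61] hi [ 0.11  0.05  1.97 -0.4   0.58  2.23] [ 0.55 -0.15 -0.82] [-0.27 -0.96 -0.  ]
180 45 grasp [-0.24  0.85  1.54 -0.44  1.44 -1.99] pre [-0.18  0.84  1.36 -0.4   1.63 -2.03] [-0.38  0.92  0.  ]
  final [ 0.14  0.23  2.16 -1.55  0.28  0.28] hi [ 0.14  0.03  2.05 -0.74  0.43 -0.58] [ 0.68 -0.19 -0.71] [ 0.27  0.96 -0.  ]
180 55 grasp [-0.22  0.92  1.48 -0.49  1.6  -1.97] pre [-0.16  0.95  1.26 -0.46  1.79 -2.02] [-0.38  0.92  0.  ]
  final [ 0.11  0.23  2.09 -0.74  0.32 -0.53] hi [ 0.11  0.05  1.97 -0.4   0.58 -0.91] [ 0.55 -0.15 -0.82] [ 0.27  0.96 -0.  ]
```

```bash
cat >> ik.py <<'E'
F180=R.from_euler("z",180,degrees=True)
GR=tilt(204,60)*F180; ZG=GR.as_matrix()[:,2]
G=np.array([562-20*.9135,-209.6-20*.4067,27])
FI=tilt(164.5,-30)*F180; ZF=FI.as_matrix()[:,2]
E
python3 - <<'E'
from ik import *
print("hi",G-53*ZG+[0,0,120],ik(G-53*ZG+[0,0,120],GR));rel(G-53*ZG+[0,0,120],GR)
print("pre",ik(G-53*ZG,GR),"grasp",ik(G+47*ZG,GR))
P=np.array([588,23,170])+47*ZF
print("fin",ik(P,FI),ik(P+[0,0,120],FI))
E
```

```text
hi [ 585.66113941 -199.06505393  173.5       ] [-0.14  0.85  1.2  -0.53  2.01 -2.12]
t [-0.0531 -0.2157  0.0585] w [ 0.3599  1.0132 -0.6241] rows 9.9
pre [-0.14  1.    1.21 -0.5   1.87 -2.03] grasp [-0.2   0.96  1.44 -0.53  1.68 -1.98]
fin [ 0.1   0.24  2.05 -0.49  0.4  -0.79] [ 0.1   0.08  1.93 -0.3   0.65 -1.  ]
```

Request:
send_rows --targets '[-0.005,-0.02,0,0.033,0.092,-0.057,1,-0.01,-0.039,0,0.065,0.184,-0.113,1,-0.0145,-0.059,0,0.098,0.276,-0.17,1,-0.0195,-0.0785,0,0.131,0.368,-0.227,1,-0.024,-0.098,0,0.1635,0.46,-0.284,1,-0.029,-0.118,0.01,0.196,0.5525,-0.34,1,-0.034,-0.137,0.02,0.229,0.645,-0.397,1,-0.0385,-0.157,0.03,0.262,0.737,-0.454,1,-0.043,-0.1765,0.04,0.2945,0.829,-0.511,1,-0.048,-0.196,0.05,0.327,0.921,-0.567,1,-0.0531,-0.2157,0.0585,0.3599,1.0132,-0.6241,1,-0.0531,-0.2157,0.0585,0.3599,1.0132,-0.6241,1]'

```text
clock: 13.9
eef_pos: [579.6, -200.5, 160.8]
tcp_rot: [3.12, -1.069, -2.701]
contact_force: [0.1, 0.9, -1.8]
opening: 1.0
grasp_force: 0.0
```

Request:
send_rows --targets '[0,0,0,0,0,0,1,0,0,0,0,0,0,1]'

```text
clock: 14.07
eef_pos: [582.3, -198.6, 168.2]
tcp_rot: [3.137, -1.053, -2.721]
contact_force: [0.2, 0.4, 0.6]
opening: 1.004
grasp_force: 0.0
```

```bash
python3 - <<'E'
from ik import *
st();rel(G-53*ZG,GR);rel(G-53*ZG+[0,0,120],GR)
E
```

```text
14.0667 [ 582.3 -198.6  168.2] [ 3.137 -1.053 -2.721] F [0.2 0.4 0.6] T [ 0.17 -0.32  0.02] op 1.004 g 0.0 q [-0.08  0.95  1.08 -0.49  2.06 -2.08]
t [-0.101  -0.0021  0.0543] w [ 0.0025 -0.0055  0.0009] rows 2.8
t [ 0.0032 -0.0018 -0.0052] w [ 0.0025 -0.0055  0.0009] rows 0.2
```

Request:
send_rows --targets '[-0.015,0,0.008,0,0,0,1,-0.03,0,0.016,0,0,0,1,-0.045,0,0.024,0,0,0,1,-0.06,0,0.032,0,0,0,1,-0.075,0,0.04,0,0,0,1,-0.09,0,0.048,0,0,0,1,-0.1,0,0.053,0,0,0,1,-0.1,0,0.053,0,0,0,1,-0.1,0,0.053,0,0,0,1,-0.1,0,0.053,0,0,0,1]'

```text
clock: 14.9
eef_pos: [585.0, -197.7, 54.9]
tcp_rot: [3.136, -1.055, -2.718]
contact_force: [-1.2, -0.7, 0.8]
opening: 0.999
grasp_force: 0.0
```

```bash
python3 - <<'E'
from ik import *
from rig import r,cams
import cv2
st();rel(G-53*ZG,GR);rel(G+47*ZG,GR)
s=r.sense();M=R.from_euler("xyz",s["tcp_rot"]).as_matrix();c=s["eef_pos"]
out=[]
for n,(x0,y0,w,h) in (("side",(255,170,115,150)),("top",(290,130,100,130))):
    im=cams.grab_frame(n)["color"];cv2.imwrite(f"pics/{n}9.png",im)
    g=cv2.resize(im[y0:y0+h,x0:x0+w],None,fx=4 if n=="side" else 4,fy=4,interpolation=cv2.INTER_CUBIC)
    for sgn in (-1,1):
        for off,col in ((-39*M[:,2],(0,0,255)),(-14*M[:,2]+[0,0,25],(0,255,0)),(-14*M[:,2],(255,255,0))):
            q=[(proj(n,c+sgn*42.5*M[:,1]+xx*M[:,0]+off)[0]-[x0,y0]+.5)*4 for xx in (-11,11)]
            cv2.line(g,tuple(np.int32(q[0])),tuple(np.int32(q[1])),col,1)
    out.append(g)
H=max(o.shape[0] for o in out); out=[np.vstack([o,np.zeros((H-o.shape[0],o.shape[1],3),np.uint8)])[:600] for o in out]
im=np.hstack(out)[:, :800]; cv2.imwrite("pics/g9.png",im); print(im.shape)
E
```

```text
14.9 [ 585.  -197.7   54.9] [ 3.136 -1.055 -2.718] F [-1.2 -0.7  0.8] T [ 0.16 -0.36 -0.04] op 0.999 g 0.0 q [-0.08  1.09  1.07 -0.46  1.95 -2.01]
t [-0.0012 -0.0015  0.0007] w [ 0.0016 -0.0082  0.0024] rows 0.1
t [-0.002  -0.0017  0.1007] w [ 0.0016 -0.0082  0.0024] rows 2.4
(600, 800, 3)
```

View pics/g9.png

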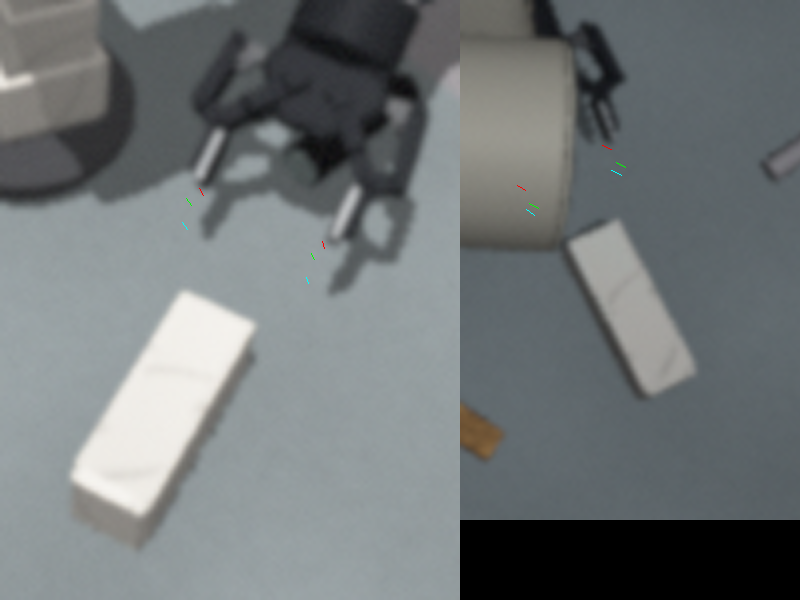

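Request:
send_rows --targets '[0,0,0.01,0,0,0,1,-0.001,-0.001,0.02,0,0,0,1,-0.001,-0.001,0.03,0,0,0,1,-0.002,-0.0017,0.04,0,0,0,1,-0.002,-0.0017,0.05,0,0,0,1,-0.002,-0.0017,0.06,0,0,0,1,-0.002,-0.0017,0.07,0,0,0,1,-0.002,-0.0017,0.08,0,0,0,1,-0.002,-0.0017,0.09,0,0,0,1,-0.002,-0.0017,0.1,0,0,0,1,-0.002,-0.0017,0.104,0,0,0,1,-0.002,-0.0017,0.104,0,0,0,1]'

```text
clock: 16.0
eef_pos: [502.3, -235.7, 1.0]
tcp_rot: [3.133, -1.057, -2.716]
contact_force: [0.1, -0.0, -0.6]
opening: 1.002
grasp_force: 0.0
```

```bash
python3 - <<'E'
from ik import *
st();rel(G+51*ZG,GR)
E
```

```text
16.0 [ 502.3 -235.7    1. ] [ 3.133 -1.057 -2.716] F [ 0.1 -0.  -0.6] T [ 0.16 -0.41 -0.06] op 1.002 g 0.0 q [-0.13  1.06  1.29 -0.48  1.75 -1.96]
t [-0.     -0.0004 -0.0011] w [ 0.0026 -0.0097  0.0034] rows 0.1
```

Request:
send_rows --targets '[0,0,0,0,0,0,0.4,0,0,0,0,0,0,0.2,0,0,0,0,0,0,-0.2,0,0,0,0,0,0,-0.2,0,0,0,0,0,0,-0.2,0,0,0,0,0,0,-0.2,0,0,0,0,0,0,-0.2]' --grip_force 90

```text
clock: 16.58
eef_pos: [504.1, -235.3, 1.8]
tcp_rot: [3.136, -1.055, -2.717]
contact_force: [3.9, 2.2, 3.6]
opening: 0.576
grasp_force: 92.9
```

```bash
python3 - <<'E'
from ik import *
st()
E
```

```text
16.5833 [ 504.1 -235.3    1.8] [ 3.136 -1.055 -2.717] F [3.9 2.2 3.6] T [ 0.13 -0.11 -0.07] op 0.576 g 92.89460062980652 q [-0.13  1.06  1.29 -0.48  1.76 -1.96]
```

```bash
cat >> ik.py <<'E'
def goG(g,rot):
    z=rot.as_matrix()[:,2]; rel(np.array(g)+50*z,rot); print("   ik",ik(np.array(g)+50*z,rot))
MID=tilt(204,-30)*F180
E
python3 - <<'E'
from ik import *
from rig import r
s=r.sense(); c=R.from_euler("xyz",s["tcp_rot"]); z=c.as_matrix()[:,2]; g=s["eef_pos"]-50*z; print(g,c.apply([0,1,0]))
goG(g+[0,0,120],c)
goG(g+[0,0,270],MID)
goG([588.2,23,300],FI)
E
```

```text
[ 543.89270029 -217.62054756   26.46075014] [-0.40701669  0.9134163   0.00284017]
t [ 0.1044  0.0003 -0.0592] w [0. 0. 0.] rows 2.9
   ik [-0.21  0.78  1.46 -0.55  1.82 -2.07]
t [ 0.1849  0.0006 -0.1836] w [ 3.0000e-03 -1.5785e+00  1.2000e-03] rows 12.6
   ik [-0.52  0.14  1.86  0.55  0.89 -2.8 ]
t [ 0.122   0.1865 -0.3005] w [-0.1977 -1.5108  0.7382] rows 13.5
   ik [ 0.1   0.08  1.92 -0.3   0.67 -1.01]
```

```bash
python3 - <<'E'
from ik import *
from rig import r
s=r.sense(); c=R.from_euler("xyz",s["tcp_rot"]); z=c.as_matrix()[:,2]; g=s["eef_pos"]-50*z
p0=s["eef_pos"]+[0,0,150]
p1=np.array([560,-110,305])+50*ZF
d=c.inv().apply(p1-p0)/1000; w=(c.inv()*FI).as_rotvec(); print("d",d.round(4),"w",w.round(4),np.degrees(np.linalg.norm(w))/7.16)
print("lift",(c.inv().apply([0,0,.15])).round(4))
for f in np.linspace(0,1,7):
    rot=c*R.from_rotvec(w*f); p=p0+(p1-p0)*f; zz=rot.as_matrix()[:,2]
    # pot axis in tool frame at grasp: u_world=(cos24,sin24,0)
    u=rot.apply(c.inv().apply([.9135,.4067,0])); gg=p-50*zz
    print(f.round(2),ik(p,rot),"G",gg.round(0),"foot",(gg-130*u).round(0))
E
```

```text
d [ 0.0356  0.0761 -0.1596] w [-0.1977 -1.5108  0.7382] 13.548470477087347
lift [ 0.1305  0.0004 -0.074 ]
0.0 [-0.21  0.74  1.46 -0.56  1.86 -2.09] G [ 544. -218.  176.] foot [ 425. -270.  176.]
0.17 [-0.21  0.62  1.49 -0.43  1.72 -1.98] G [ 551. -202.  205.] foot [ 432. -244.  172.]
0.33 [-0.22  0.49  1.55 -0.31  1.56 -1.88] G [ 555. -185.  231.] foot [ 446. -216.  167.]
0.5 [-0.22  0.37  1.63 -0.21  1.37 -1.78] G [ 557. -168.  254.] foot [ 466. -188.  163.]
0.67 [-0.22  0.24  1.73 -0.14  1.15 -1.68] G [ 558. -150.  275.] foot [ 493. -161.  162.]
0.83 [-0.21  0.12  1.85 -0.08  0.9  -1.58] G [ 558. -131.  291.] foot [ 525. -135.  166.]
1.0 [-0.18  0.02  1.97 -0.08  0.63 -1.43] G [ 560. -110.  305.] foot [ 561. -110.  175.]
```

Smooth. Lift, then rotate in two calls.

Request:
send_rows --targets '[0.004,0,-0.0023,0,0,0,-0.2,0.012,0,-0.0068,0,0,0,-0.2,0.024,0,-0.0136,0,0,0,-0.2,0.038,0,-0.0215,0,0,0,-0.2,0.053,0,-0.03,0,0,0,-0.2,0.068,0,-0.0385,0,0,0,-0.2,0.083,0,-0.047,0,0,0,-0.2,0.098,0,-0.0555,0,0,0,-0.2,0.112,0,-0.0635,0,0,0,-0.2,0.124,0,-0.07,0,0,0,-0.2,0.1305,0,-0.074,0,0,0,-0.2,0.1305,0,-0.074,0,0,0,-0.2]'

```text
clock: 17.58
eef_pos: [504.5, -236.0, 153.4]
tcp_rot: [3.138, -1.054, -2.72]
contact_force: [0.6, -0.8, -3.7]
opening: 0.576
grasp_force: 93.0
```

Request:
send_rows --targets '[0.001,0.002,-0.004,-0.005,-0.038,0.018,-0.2,0.0027,0.0057,-0.012,-0.015,-0.113,0.055,-0.2,0.005,0.0105,-0.022,-0.027,-0.208,0.102,-0.2,0.0072,0.0154,-0.0323,-0.04,-0.306,0.149,-0.2,0.0095,0.0203,-0.0426,-0.053,-0.403,0.197,-0.2,0.0118,0.0253,-0.053,-0.066,-0.502,0.245,-0.2,0.0141,0.0301,-0.0631,-0.078,-0.597,0.292,-0.2,0.0164,0.035,-0.0734,-0.091,-0.695,0.34,-0.2,0.0187,0.04,-0.0839,-0.104,-0.794,0.388,-0.2,0.0205,0.0438,-0.0918,-0.114,-0.869,0.4245,-0.2,0.0214,0.0457,-0.0958,-0.1186,-0.9065,0.4429,-0.2,0.0214,0.0457,-0.0958,-0.1186,-0.9065,0.4429,-0.2]'

```text
clock: 18.58
eef_pos: [550.7, -164.2, 218.6]
tcp_rot: [-3.004, -0.101, 3.123]
contact_force: [0.1, -0.0, -2.6]
opening: 0.571
grasp_force: 93.5
```

```bash
python3 - <<'E'
from ik import *
st(); goG([560,-110,305],FI)
E
```

```text
18.5833 [ 550.7 -164.2  218.6] [-3.004 -0.101  3.123] F [ 0.1 -0.  -2.6] T [ 0.12 -0.21 -0.01] op 0.571 g 93.46583962440491 q [-0.19  0.3   1.68 -0.16  1.24 -1.69]
t [-0.028   0.0413 -0.0524] w [-0.0786 -0.6026  0.2924] rows 5.4
   ik [-0.18  0.02  1.97 -0.08  0.63 -1.43]
```

Request:
send_rows --targets '[-0.002,0.003,-0.004,-0.006,-0.045,0.022,-0.2,-0.006,0.009,-0.0115,-0.017,-0.132,0.064,-0.2,-0.0105,0.0155,-0.0197,-0.0295,-0.227,0.11,-0.2,-0.015,0.022,-0.028,-0.042,-0.322,0.156,-0.2,-0.0195,0.0285,-0.0365,-0.0545,-0.418,0.203,-0.2,-0.0235,0.0347,-0.044,-0.066,-0.506,0.2455,-0.2,-0.027,0.0395,-0.0503,-0.0755,-0.5785,0.281,-0.2,-0.028,0.0413,-0.0524,-0.0786,-0.6026,0.2924,-0.2,-0.028,0.0413,-0.0524,-0.0786,-0.6026,0.2924,-0.2,-0.028,0.0413,-0.0524,-0.0786,-0.6026,0.2924,-0.2]'

```text
clock: 19.42
eef_pos: [584.4, -116.9, 259.3]
tcp_rot: [-3.139, 0.517, 2.875]
contact_force: [0.1, -0.2, -3.5]
opening: 0.58
grasp_force: 93.8
```

```bash
python3 - <<'E'
from ik import *
from rig import cams
import cv2
st(); goG([588.2,23,305],FI)
for n in("side","top"):
    im=cams.grab_frame(n)["color"];cv2.imwrite(f"pics/{n}10.png",im)
# small pot silhouette (bright minus previous frame) in side view
a=cv2.imread("pics/side10.png").astype(int); b=cv2.imread("pics/side0.png").astype(int)
G0=np.array([560,-110,305.])
for dz in (20,-130): print(dz,proj("side",G0+[0,0,dz]),proj("top",G0+[0,0,dz]))
E
```

```text
19.4167 [ 584.4 -116.9  259.3] [-3.139  0.517  2.875] F [ 0.1 -0.2 -3.5] T [0.11 0.46 0.  ] op 0.58 g 93.7589156627655 q [-0.17  0.    2.05 -0.09  0.58 -1.41]
t [ 0.0059  0.1359 -0.0065] w [-0.0006 -0.0066  0.0036] rows 3.3
   ik [ 0.1   0.07  1.91 -0.29  0.68 -1.02]
20 [[291.00835126 140.71324074]] [[302.22473521 167.72711634]]
-130 [[287.04372491 189.11566355]] [[297.75018481 180.42592794]]
```

```bash
cat >> ik.py <<'E'
import cv2
def edges(n,im,g0,zlo,zhi,h=-15.5,w=50,minlen=8):
    a=np.radians(h);X=np.array([np.cos(a),np.sin(a),0]);Y=np.array([-X[1],X[0],0])
    P=[]
    for i,j in((1,1),(1,-1),(-1,-1),(-1,1)):
        o=np.array([g0[0],g0[1],0])+w/2*(i*X+j*Y); q=proj(n,[o+[0,0,zhi],o+[0,0,zlo]]); P.append(q); print("  pred",(i,j),q.round(1).tolist())
    P=np.array(P).reshape(-1,2); x0,y0=np.int32(P.min(0)-12); x1,y1=np.int32(P.max(0)+12)
    g=cv2.cvtColor(im[y0:y1,x0:x1],cv2.COLOR_BGR2GRAY); g=cv2.resize(g,None,fx=4,fy=4,interpolation=cv2.INTER_CUBIC)
    L=cv2.createLineSegmentDetector(cv2.LSD_REFINE_ADV).detect(g)[0][:,0]
    L=(L+.5)/4-.5+[x0,y0,x0,y0]; ln=np.hypot(L[:,0]-L[:,2],L[:,1]-L[:,3])
    for l in L[ln>minlen]: print("  seg",l.round(1).tolist())
E
python3 - <<'E'
from ik import *
from rig import r
s=r.sense();M=R.from_euler("xyz",s["tcp_rot"]).as_matrix();g=s["eef_pos"]-50*M[:,2];print(g,M[:,1])
for n in("side","top"):
    print(n);edges(n,cv2.imread(f"pics/{n}10.png"),g,g[2]-130,g[2]+20)
E
```

```text
[ 561.54604176 -110.63173047  303.32705144] [ 0.2648221   0.96429497 -0.00211299]
side
  pred (1, 1) [[297.6, 131.9], [293.0, 180.2]]
  pred (1, -1) [[307.3, 145.7], [301.4, 194.0]]
  pred (-1, -1) [[285.5, 151.0], [282.1, 199.3]]
  pred (-1, 1) [[276.5, 136.9], [274.3, 185.1]]
  seg [282.4, 120.7, 291.0, 135.2]
  seg [277.1, 165.6, 272.0, 156.2]
  seg [295.7, 134.7, 302.5, 144.4]
  seg [278.9, 146.7, 267.5, 133.6]
  seg [268.9, 157.1, 274.2, 166.5]
  seg [274.0, 169.0, 263.5, 171.7]
  seg [263.5, 174.6, 274.3, 171.9]
  seg [307.4, 145.6, 298.4, 132.6]
  seg [290.5, 159.9, 281.8, 148.7]
  seg [270.0, 154.6, 261.6, 156.2]
  seg [262.4, 142.5, 263.4, 152.0]
  seg [275.5, 160.3, 275.8, 150.3]
  seg [294.3, 204.3, 302.0, 207.6]
  seg [261.6, 203.7, 274.5, 200.3]
  seg [305.8, 119.1, 317.8, 127.8]
top
  pred (1, 1) [[295.8, 157.3], [292.1, 171.1]]
  pred (1, -1) [[312.7, 161.3], [307.1, 174.6]]
  pred (-1, -1) [[309.0, 177.6], [303.7, 189.2]]
  pred (-1, 1) [[291.9, 173.5], [288.6, 185.6]]
  seg [295.7, 165.2, 304.3, 164.7]
  seg [316.6, 179.7, 310.3, 171.7]
  seg [298.1, 159.2, 309.8, 162.0]
  seg [300.0, 168.1, 288.9, 171.9]
  seg [294.5, 152.8, 293.2, 144.6]
  seg [318.3, 200.1, 318.7, 187.3]
  seg [275.6, 167.6, 283.8, 162.4]
  seg [279.9, 183.2, 277.7, 200.2]
  seg [311.9, 159.9, 296.7, 156.3]
  seg [320.8, 185.1, 320.5, 200.1]
  seg [297.8, 178.8, 289.5, 180.2]
  seg [308.7, 180.7, 297.6, 179.0]
  seg [276.5, 192.9, 278.0, 182.9]
  seg [290.8, 181.8, 307.7, 183.0]
```

```bash
python3 - <<'E'
from ik import *
a=cv2.imread("pics/side10.png").astype(int);b=cv2.imread("pics/side9.png").astype(int)
# colour: stone is neutral/warm, mat is bluish -> use R-B
for v in range(150,206,4):
    print(v,' '.join('%3d'%(a[v,u,2]-a[v,u,0]) for u in range(264,316,2)))
E
```

```text
150 -11 -11 -11 -12 -11 -11  -4   5   5   2  -1  -3  -3  -3   0  -1  -2   5   7   7   6  10  15   1  -7  -3
154 -10 -11  -9  -7 -11 -10  -2   5   5   5   4   3  -2  -4  -3  -4  -3  -2   3   7   7   1 -10 -10 -11 -11
158  11   9   9  12   5  -3   1   5   5   7   6   5   4   0  -2  -3  -2  -5  -2   1   5  -3 -12 -10 -11 -10
162   8   8   7   7  10   9   2   5   6   7   6   7   6   6   4   1  -2   0   4   5   6  -6 -11 -11 -11 -10
166   8   7   7   7   7   9   7   7   6   5   7   8   7   6   7   7   6   8   7   6   3  -9 -10 -11 -11 -12
170   6   6   7   9  11  11   7   7   6   5   6   6   6   6   6   6   6   6   6   6   1 -10 -11 -10 -11 -11
174   9  11   9   8   9   8   6   6   7   7   6   7   6   7   8   7   5   7   7   5  -5 -11 -12 -11 -10 -10
178   7   6   7   8   7   7   5   5   5   8   7   7   8   7   7   7   7   7   6   6  -7 -12 -11 -12 -12 -11
182   7   7   6   7   7   8   7   5   6   7   8   8   8   7   7   8   8   6   5   3  -9 -11 -10 -11 -11 -12
186   6   6   6  10   8  11   8   5   7   7   8   7   6   7   7   8   8   7   5  -1 -11 -11 -11 -10 -11 -11
190   8   7   8   6   7   5   6   7   6   8   7   8   8   6   6   6   4   7   6  -3 -11 -11 -11 -11 -11 -12
194   7   8   8   7   5   8   7   8   7   8   8   8   6   6   5   6   2  -2  -7  -9 -10 -11 -11 -11 -11 -11
198   7   7   7   7   7   6   6   6   4   3   4   2  -4  -9 -11 -11 -11 -11 -11 -13 -12 -13 -11 -11 -12 -10
202   6   3   3   1   0  -2  -2  -1  -2  -3  -3  -2  -5  -7  -8  -9 -11 -11 -10 -11 -10 -11 -11 -11 -10 -11
```

```bash
python3 - <<'E'
from ik import *
for n,k in(("side",8),("top",8),("side",10)):
    im=cv2.imread("pics/%s%s.png"%(("s","t")[n=="top"] if k==8 else n,k))
    print(n,k);edges(n,im,(588.3,22.8),88,139,w=65,minlen=9)
E
```

```text
side 8
  pred (1, 1) [[270.7, 155.0], [270.3, 168.4]]
  pred (1, -1) [[279.6, 170.1], [278.8, 183.4]]
  pred (-1, -1) [[256.8, 175.9], [256.8, 189.2]]
  pred (-1, 1) [[248.8, 160.4], [249.1, 173.7]]
  seg [277.8, 183.5, 259.7, 188.5]
  seg [248.3, 162.5, 235.6, 160.6]
  seg [261.7, 190.8, 279.6, 185.8]
  seg [235.0, 184.0, 245.5, 175.6]
  seg [257.9, 157.4, 249.0, 160.0]
  seg [261.6, 142.6, 263.7, 152.2]
  seg [249.0, 174.7, 248.4, 163.7]
  seg [250.9, 165.5, 256.3, 175.8]
top 8
  pred (1, 1) [[249.7, 164.5], [250.1, 168.6]]
  pred (1, -1) [[268.4, 169.0], [268.2, 173.0]]
  pred (-1, -1) [[263.8, 187.3], [263.7, 190.7]]
  pred (-1, 1) [[244.8, 182.7], [245.5, 186.2]]
  seg [279.3, 168.2, 264.0, 167.7]
  seg [278.2, 151.8, 278.5, 166.8]
  seg [233.6, 172.1, 233.2, 151.8]
  seg [262.7, 177.2, 274.4, 178.9]
  seg [246.2, 178.6, 262.4, 177.1]
  seg [260.4, 182.9, 246.8, 184.4]
  seg [279.6, 186.9, 265.5, 182.9]
side 10
  pred (1, 1) [[270.7, 155.0], [270.3, 168.4]]
  pred (1, -1) [[279.6, 170.1], [278.8, 183.4]]
  pred (-1, -1) [[256.8, 175.9], [256.8, 189.2]]
  pred (-1, 1) [[248.8, 160.4], [249.1, 173.7]]
  seg [264.9, 155.6, 249.3, 159.5]
  seg [277.1, 165.6, 272.0, 156.2]
  seg [268.9, 157.0, 274.2, 166.5]
  seg [273.8, 169.1, 263.4, 171.7]
  seg [247.7, 162.5, 235.5, 160.5]
  seg [262.7, 174.7, 273.9, 172.0]
  seg [253.1, 161.4, 268.2, 157.6]
  seg [290.1, 159.6, 282.4, 149.1]
  seg [261.5, 142.6, 263.7, 151.6]
  seg [235.4, 183.6, 244.3, 176.3]
  seg [275.6, 157.5, 276.2, 146.5]
```

Request:
send_rows --targets '[0,0.005,0,0,-0.001,0,-0.2,0.001,0.015,0,0,-0.003,0.001,-0.2,0.002,0.03,-0.002,0,-0.005,0.002,-0.2,0.003,0.047,-0.003,0,-0.0066,0.0036,-0.2,0.004,0.065,-0.004,0,-0.0066,0.0036,-0.2,0.0045,0.083,-0.005,0,-0.0066,0.0036,-0.2,0.005,0.1,-0.006,0,-0.0066,0.0036,-0.2,0.0055,0.116,-0.0065,0,-0.0066,0.0036,-0.2,0.0059,0.128,-0.0065,0,-0.0066,0.0036,-0.2,0.0059,0.1357,-0.0065,0,-0.0066,0.0036,-0.2,0.0059,0.1357,-0.0065,0,-0.0066,0.0036,-0.2,0.0059,0.1357,-0.0065,0,-0.0066,0.0036,-0.2]'

```text
clock: 20.52
eef_pos: [613.3, 16.2, 262.7]
tcp_rot: [-3.141, 0.527, 2.871]
contact_force: [-0.1, -0.8, -3.4]
opening: 0.573
grasp_force: 93.9
```

```bash
python3 - <<'E'
from ik import *
st(); goG([588.3,22.8,280],FI)
E
```

```text
20.5167 [613.3  16.2 262.7] [-3.141  0.527  2.871] F [-0.1 -0.8 -3.4] T [ 0.08  0.52 -0.  ] op 0.573 g 93.89931321144104 q [ 0.15  0.04  2.   -0.35  0.64 -0.92]
t [ 0.0138 -0.0003  0.022 ] w [-0.0003  0.0031 -0.0001] rows 0.6
   ik [ 0.1   0.1   1.95 -0.31  0.63 -0.99]
```

Request:
send_rows --targets '[0.003,0,0.005,0,0,0,-0.2,0.006,0,0.01,0,0.001,0,-0.2,0.009,0,0.015,0,0.002,0,-0.2,0.012,0,0.019,0,0.0025,0,-0.2,0.0138,0,0.022,0,0.003,0,-0.2,0.0138,0,0.022,0,0.003,0,-0.2,0.0138,0,0.022,0,0.003,0,-0.2]'

```text
clock: 21.1
eef_pos: [612.3, 16.0, 236.7]
tcp_rot: [3.141, 0.524, 2.87]
contact_force: [-0.7, 0.2, -3.1]
opening: 0.575
grasp_force: 94.0
```

```bash
python3 - <<'E'
from ik import *
from rig import r,cams
st(); goG([588.3,22.8,280],FI)
s=r.sense();M=R.from_euler("xyz",s["tcp_rot"]).as_matrix();g=s["eef_pos"]-50*M[:,2];print(g,M[:,1])
for n in("side","top"):
    im=cams.grab_frame(n)["color"];cv2.imwrite(f"pics/{n}11.png",im)
    print(n,"small");edges(n,im,g,g[2]-130,g[2]+20,minlen=9)
    if n=="side": print("med");edges(n,im,(588.3,22.8),88,139,w=65,minlen=9)
    if n=="side":
        for v in range(120,196,4): print(v,' '.join('%3d'%(int(im[v,u,2])-int(im[v,u,0])) for u in range(238,290,2)))
E
```

```text
21.1 [612.3  16.  236.7] [3.141 0.524 2.87 ] F [-0.7  0.2 -3.1] T [0.16 0.47 0.02] op 0.575 g 94.01338219642639 q [ 0.15  0.07  2.03 -0.38  0.58 -0.88]
t [-0.0001  0.0001  0.    ] w [-0.0004  0.0004 -0.001 ] rows 0.0
   ik [ 0.1   0.1   1.95 -0.31  0.63 -0.99]
[588.19503997  22.72909779 279.98762764] [2.68313713e-01 9.63331576e-01 1.61979420e-04]
side small
  pred (1, 1) [[270.6, 108.4], [269.3, 154.4]]
  pred (1, -1) [[278.3, 119.8], [276.0, 166.0]]
  pred (-1, -1) [[258.6, 124.2], [258.5, 170.4]]
  pred (-1, 1) [[251.6, 112.6], [252.2, 158.5]]
  seg [266.5, 118.0, 271.4, 126.2]
  seg [254.6, 95.5, 265.5, 114.2]
  seg [251.3, 117.7, 242.5, 108.3]
  seg [269.5, 110.6, 274.4, 118.2]
  seg [256.2, 176.4, 266.1, 174.0]
  seg [248.2, 162.3, 238.6, 161.3]
  seg [278.6, 119.2, 271.4, 108.1]
  seg [262.7, 131.5, 255.5, 122.1]
  seg [240.0, 118.1, 250.7, 120.3]
  seg [238.8, 135.4, 251.9, 135.4]
  seg [278.7, 157.7, 289.3, 153.5]
  seg [252.7, 134.9, 252.4, 123.3]
med
  pred (1, 1) [[270.7, 155.0], [270.3, 168.4]]
  pred (1, -1) [[279.6, 170.1], [278.8, 183.4]]
  pred (-1, -1) [[256.8, 175.9
[... 2075 characters left out ...]
 6   7   7   6  -1  -6  -7  -9 -11
184  -1  -1  -2  -1   3   6   7  10   8   8   7   7   7   6   7   8   7   7   7   8  11  12   6  -5  -6  -9
188  -1  -3   0  -2   0   5   5  10  12   9   9   8  11  11  12  12  12   9   9   7   8   6   3  -2  -3  -7
192  -2  -1  -3  -1  -2   1   6   6   8  10   9   7   8   8   8   8   8   7   7   7   7   6   1   0  -3  -8
top small
  pred (1, 1) [[249.8, 152.2], [251.2, 166.2]]
  pred (1, -1) [[266.1, 156.1], [265.8, 169.7]]
  pred (-1, -1) [[262.0, 171.9], [262.1, 183.9]]
  pred (-1, 1) [[245.5, 168.0], [247.4, 180.4]]
  seg [252.0, 153.9, 262.7, 156.5]
  seg [248.7, 162.1, 239.3, 163.9]
  seg [260.3, 189.3, 254.0, 174.3]
  seg [265.8, 154.7, 250.8, 151.0]
```

Request:
send_rows --targets '[0.0024,0,0.0021,0,0,0,-0.2,0.0039,0,0.0047,0,0,0,-0.2,0.0054,0,0.0073,0,0,0,-0.2,0.0064,0,0.009,0,0,0,-0.2,0.0074,0,0.0108,0,0,0,-0.2,0.0084,0,0.0125,0,0,0,-0.2,0.0084,0,0.0125,0,0,0,-0.2]'

```text
clock: 21.78
eef_pos: [611.2, 16.5, 221.4]
tcp_rot: [3.141, 0.524, 2.87]
contact_force: [-0.7, -0.8, -3.4]
opening: 0.574
grasp_force: 94.0
```

Request:
send_rows --targets '[0.0005,0,0.0009,0,0,0,-0.2,0.001,0,0.0017,0,0,0,-0.2,0.0015,0,0.0026,0,0,0,-0.2,0.002,0,0.0035,0,0,0,-0.2,0.0025,0,0.0043,0,0,0,-0.2,0.003,0,0.0052,0,0,0,-0.2,0.003,0,0.0052,0,0,0,-0.2]'

```text
clock: 22.37
eef_pos: [611.2, 16.5, 215.6]
tcp_rot: [3.141, 0.524, 2.87]
contact_force: [-1.2, 0.2, -3.6]
opening: 0.572
grasp_force: 94.0
```

Request:
send_rows --targets '[0.0005,0,0.0009,0,0,0,-0.2,0.001,0,0.0017,0,0,0,-0.2,0.0015,0,0.0026,0,0,0,-0.2,0.002,0,0.0035,0,0,0,-0.2,0.0025,0,0.0043,0,0,0,-0.2,0.003,0,0.0052,0,0,0,-0.2,0.003,0,0.0052,0,0,0,-0.2]'

```text
clock: 22.95
eef_pos: [611.3, 16.5, 209.7]
tcp_rot: [3.141, 0.524, 2.87]
contact_force: [0.1, 0.8, -3.5]
opening: 0.577
grasp_force: 94.1
```

Request:
send_rows --targets '[0.001,0,0.0017,0,0,0,-0.2,0.002,0,0.0035,0,0,0,-0.2,0.003,0,0.0052,0,0,0,-0.2,0.004,0,0.0069,0,0,0,-0.2,0.005,0,0.0087,0,0,0,-0.2,0.006,0,0.0104,0,0,0,-0.2,0.007,0,0.0121,0,0,0,-0.2,0.008,0,0.0139,0,0,0,-0.2,0.009,0,0.0156,0,0,0,-0.2,0.01,0,0.0173,0,0,0,-0.2,0.011,0,0.0191,0,0,0,-0.2,0.011,0,0.0191,0,0,0,-0.2]'

```text
clock: 23.95
eef_pos: [611.2, 16.5, 187.4]
tcp_rot: [3.141, 0.524, 2.87]
contact_force: [-0.1, 0.6, -4.1]
opening: 0.573
grasp_force: 94.1
```

```bash
python3 - <<'E'
from ik import *
st(); goG([587.2,23,200],FI)
E
```

```text
23.95 [611.2  16.5 187.4] [3.141 0.524 2.87 ] F [-0.1  0.6 -4.1] T [0.22 0.74 0.07] op 0.573 g 94.06405448913574 q [ 0.15  0.14  2.08 -0.46  0.48 -0.78]
t [ 0.0153 -0.0001  0.0266] w [-0.0003  0.0002 -0.0009] rows 0.7
   ik [ 0.1   0.2   2.03 -0.42  0.46 -0.86]
```

Request:
send_rows --targets '[0.0015,0,0.0026,0,0,0,-0.2,0.003,0,0.0052,0,0,0,-0.2,0.0045,0,0.0078,0,0,0,-0.2,0.006,0,0.0104,0,0,0,-0.2,0.0075,0,0.013,0,0,0,-0.2,0.009,0,0.0156,0,0,0,-0.2,0.0105,0,0.0182,0,0,0,-0.2,0.012,0,0.0208,0,0,0,-0.2,0.0135,0,0.0234,0,0,0,-0.2,0.015,0,0.026,0,0,0,-0.2,0.016,0,0.0277,0,0,0,-0.2,0.016,0,0.0277,0,0,0,-0.2]'

```text
clock: 24.95
eef_pos: [611.3, 16.4, 155.4]
tcp_rot: [3.141, 0.524, 2.87]
contact_force: [-1.2, 0.6, -4.5]
opening: 0.57
grasp_force: 94.2
```

Request:
send_rows --targets '[0.001,0,0.0017,0,0,0,-0.2,0.002,0,0.0035,0,0,0,-0.2,0.003,0,0.0052,0,0,0,-0.2,0.004,0,0.0069,0,0,0,-0.2,0.005,0,0.0087,0,0,0,-0.2,0.006,0,0.0104,0,0,0,-0.2,0.007,0,0.0121,0,0,0,-0.2,0.0075,0,0.013,0,0,0,-0.2,0.0075,0,0.013,0,0,0,-0.2]'

```text
clock: 25.7
eef_pos: [611.5, 16.5, 140.6]
tcp_rot: [3.141, 0.524, 2.87]
contact_force: [-1.8, 1.0, -4.6]
opening: 0.577
grasp_force: 94.3
```

```bash
python3 - <<'E'
from ik import *
st()
E
```

```text
25.7 [611.5  16.5 140.6] [3.141 0.524 2.87 ] F [-1.8  1.  -4.6] T [0.28 0.99 0.04] op 0.577 g 94.26715850830078 q [ 0.15  0.22  2.12 -0.59  0.37 -0.64]
```

Request:
send_rows --targets '[0.0005,0,0.0009,0,0,0,-0.2,0.001,0,0.0017,0,0,0,-0.2,0.0015,0,0.0026,0,0,0,-0.2,0.002,0,0.0035,0,0,0,-0.2,0.0025,0,0.0043,0,0,0,-0.2,0.003,0,0.0052,0,0,0,-0.2,0.0035,0,0.0061,0,0,0,-0.2,0.004,0,0.0069,0,0,0,-0.2,0.004,0,0.0069,0,0,0,-0.2]'

```text
clock: 26.45
eef_pos: [611.5, 16.5, 132.8]
tcp_rot: [3.141, 0.524, 2.87]
contact_force: [-1.0, 0.8, -4.6]
opening: 0.574
grasp_force: 94.2
```

Request:
send_rows --targets '[0.0004,0,0.0006,0,0,0,-0.2,0.0008,0,0.0013,0,0,0,-0.2,0.0011,0,0.0019,0,0,0,-0.2,0.0015,0,0.0026,0,0,0,-0.2,0.0015,0,0.0026,0,0,0,-0.2]'

```text
clock: 26.87
eef_pos: [611.5, 16.5, 129.8]
tcp_rot: [3.141, 0.524, 2.87]
contact_force: [-1.0, 1.0, -4.1]
opening: 0.577
grasp_force: 94.2
```

Request:
send_rows --targets '[0.0003,0,0.0004,0,0,0,-0.2,0.0005,0,0.0009,0,0,0,-0.2,0.0008,0,0.0013,0,0,0,-0.2,0.0008,0,0.0013,0,0,0,-0.2]'

```text
clock: 27.2
eef_pos: [611.5, 16.5, 128.4]
tcp_rot: [3.141, 0.524, 2.87]
contact_force: [-1.1, 1.1, -4.1]
opening: 0.578
grasp_force: 94.2
```

Request:
send_rows --targets '[0.0003,0,0.0004,0,0,0,-0.2,0.0005,0,0.0009,0,0,0,-0.2,0.0005,0,0.0009,0,0,0,-0.2]'

```text
clock: 27.45
eef_pos: [612.1, 16.5, 128.3]
tcp_rot: [3.141, 0.526, 2.87]
contact_force: [-4.1, -0.6, 5.3]
opening: 0.579
grasp_force: 95.5
```

Request:
send_rows --targets '[0.0003,0,0.0004,0,0,0,-0.2,0.0005,0,0.0009,0,0,0,-0.2,0.0005,0,0.0009,0,0,0,-0.2]'

```text
clock: 27.7
eef_pos: [612.8, 16.4, 128.3]
tcp_rot: [3.141, 0.527, 2.87]
contact_force: [-8.5, 0.3, 15.1]
opening: 0.576
grasp_force: 96.4
```

Request:
send_rows --targets '[0.0003,0,0.0004,0,0,0,-0.2,0.0005,0,0.0009,0,0,0,-0.2,0.0005,0,0.0009,0,0,0,-0.2]'

```text
clock: 27.95
eef_pos: [613.4, 16.5, 128.2]
tcp_rot: [3.14, 0.529, 2.869]
contact_force: [-12.6, 1.1, 22.2]
opening: 0.578
grasp_force: 97.6
```

Request:
send_rows --targets '[-0.0005,0,-0.0009,0,0,0,-0.2,-0.0012,0,-0.0022,0,0,0,-0.2,-0.0012,0,-0.0022,0,0,0,0.1,-0.0012,0,-0.0022,0,0,0,0.25,-0.0012,0,-0.0022,0,0,0,0.5,-0.0012,0,-0.0022,0,0,0,0.7,-0.0012,0,-0.0022,0,0,0,0.7,-0.0012,0,-0.0022,0,0,0,0.7]'

```text
clock: 28.62
eef_pos: [611.6, 16.5, 127.9]
tcp_rot: [3.141, 0.525, 2.87]
contact_force: [-0.5, 0.7, 0.1]
opening: 0.849
grasp_force: 0.0
```

```bash
python3 - <<'E'
from ik import *
from rig import cams
st()
im=cams.grab_frame("side")["color"]; cv2.imwrite("pics/side12.png",im)
edges("side",im,(588,22.8),139,190,minlen=9)
E
```

```text
28.6167 [611.6  16.5 127.9] [3.141 0.525 2.87 ] F [-0.5  0.7  0.1] T [0.05 0.25 0.  ] op 0.849 g 0.0 q [ 0.15  0.24  2.13 -0.64  0.35 -0.59]
  pred (1, 1) [[269.5, 143.1], [269.1, 157.4]]
  pred (1, -1) [[276.5, 154.7], [275.8, 169.0]]
  pred (-1, -1) [[258.4, 159.1], [258.4, 173.4]]
  pred (-1, 1) [[252.0, 147.3], [252.2, 161.5]]
  seg [277.5, 167.7, 268.5, 170.0]
  seg [263.7, 151.8, 270.8, 162.3]
  seg [267.8, 144.8, 272.8, 152.9]
  seg [255.3, 134.8, 261.0, 143.2]
  seg [270.3, 172.9, 279.3, 170.4]
  seg [248.2, 162.3, 238.6, 161.3]
  seg [276.4, 153.4, 269.8, 142.5]
  seg [262.2, 167.4, 254.8, 159.1]
  seg [277.6, 158.1, 287.3, 154.4]
  seg [249.3, 145.7, 253.8, 153.9]
```

Request:
send_rows --targets '[0,0,-0.005,0,0,0,1,0,0,-0.015,0,0,0,1,0,0,-0.025,0,0,0,1,0,0,-0.035,0,0,0,1,0,0,-0.05,0,0,0,1,0,0,-0.065,0,0,0,1,0,0,-0.08,0,0,0,1,0,0,-0.1,0,0,0,1,0,0,-0.12,0,0,0,1,0,0,-0.14,0,0,0,1,0,0,-0.16,0,0,0,1,0,0,-0.17,0,0,0,1]'

```text
clock: 29.67
eef_pos: [529.0, 39.8, 277.8]
tcp_rot: [3.139, 0.527, 2.869]
contact_force: [0.3, -0.1, -0.9]
opening: 0.998
grasp_force: 0.0
```

```bash
python3 - <<'E'
from ik import *
from rig import cams
st()
for n in ("side","top"):
    im=cams.grab_frame(n)["color"]; cv2.imwrite(f"pics/{n}13.png",im)
    print(n,"small");edges(n,im,(588,22.8),139,190,minlen=7)
    if n=="side":
        print("med");edges(n,im,(588.3,22.8),88,139,w=65,minlen=9)
        for v in range(136,200,3): print(v,' '.join('%3d'%(int(im[v,u,2])-int(im[v,u,0])) for u in range(242,290,2)))
E
```

```text
29.6667 [529.   39.8 277.8] [3.139 0.527 2.869] F [ 0.3 -0.1 -0.9] T [0.08 0.21 0.04] op 0.998 g 0.0 q [ 0.25 -0.11  2.12 -0.39  0.71 -0.81]
side small
  pred (1, 1) [[269.5, 143.1], [269.1, 157.4]]
  pred (1, -1) [[276.5, 154.7], [275.8, 169.0]]
  pred (-1, -1) [[258.4, 159.1], [258.4, 173.4]]
  pred (-1, 1) [[252.0, 147.3], [252.2, 161.5]]
  seg [261.9, 144.1, 252.1, 146.2]
  seg [248.5, 161.1, 256.4, 176.3]
  seg [254.5, 152.5, 258.0, 158.8]
  seg [258.2, 173.8, 251.7, 160.1]
  seg [267.7, 144.8, 272.8, 152.9]
  seg [258.1, 159.4, 276.6, 154.8]
  seg [260.6, 157.1, 255.9, 149.1]
  seg [256.4, 176.3, 279.3, 170.5]
  seg [275.6, 168.7, 258.7, 172.9]
  seg [271.7, 153.3, 260.9, 156.0]
  seg [256.5, 148.1, 267.3, 145.4]
  seg [247.6, 162.3, 238.6, 161.3]
  seg [276.5, 153.5, 269.9, 142.7]
  seg [238.8, 135.5, 249.7, 135.3]
  seg [254.9, 136.6, 261.7, 142.0]
  seg [238.6, 176.0, 245.5, 173.5]
  seg [277.6, 158.1, 287.3, 154.4]
med
  pred (1, 1) [[270.7, 155.0], [270.3, 168.4]]
  pred (1, -1) [[279.6, 170.1], [278.8, 183.4]]
  pred (-1, -1) [[256.8, 175.9], [256.8, 189.2]]
  pred (-1, 1
[... 3031 characters left out ...]
81.1], [262.1, 184.8]]
  pred (-1, 1) [[246.9, 177.4], [247.5, 181.2]]
  seg [267.0, 188.1, 271.3, 171.8]
  seg [260.0, 177.0, 250.1, 174.9]
  seg [250.2, 162.4, 243.1, 183.9]
  seg [249.4, 174.9, 252.0, 165.3]
  seg [262.9, 167.5, 260.5, 176.8]
  seg [245.4, 182.6, 263.0, 187.1]
  seg [247.2, 177.0, 262.0, 180.6]
  seg [251.3, 164.4, 262.4, 167.0]
  seg [261.4, 184.1, 247.7, 180.7]
  seg [264.4, 177.3, 262.2, 184.0]
  seg [265.3, 165.4, 251.1, 161.9]
  seg [262.0, 179.5, 264.7, 168.8]
  seg [246.8, 187.4, 253.6, 191.2]
  seg [263.8, 185.6, 267.7, 171.1]
  seg [266.4, 169.2, 264.3, 177.2]
  seg [268.8, 172.6, 265.3, 186.1]
  seg [234.2, 179.2, 237.3, 172.6]
  seg [237.2, 172.9, 243.7, 167.1]
```

```bash
python3 -c "
from rig import r
print(r.sign_off())"
```

```text
the job is handed in; nothing more can be done
None
```

The job is handed in. The medium pot sits down in the large pot and the small pot stands mouth up in the medium one. The last images put their rims within about 1–2 mm of home, and the arm is clear; no verdict was returned.

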